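# Dip the gauge rod in the oil reservoir and show it for reading

## Task

Take the orange-headed dust plug out of the dip tube on the red reservoir and drop it foot-down, all the way, into the green cup, letting go of it. Then take the gauge rod by its yellow handle from the blue stand, push it gently down the dip tube until its brass collar stops on the mouth, draw it right out, and present it: rod level, with its tip over the white tray and the whole rod at least 10 cm above the bench, leaving the bolt bin, tools and other goods where they are. Finish while still holding the rod steady there in the gripper: do not put it down or let go.

Things in the scene. Friction and masses are not known exactly. Their poses are not given: they have to be found in the camera images.
- tank_mouth (a point): centre of the mouth of the fixed upright steel dip tube on top of the red reservoir, 120 mm above the bench. The mouth is flared: rim 30 mm outside, 20 mm inside, narrowing within 20 mm to a 15 mm bore that runs straight down to the bench
- plug_head (a point): dust plug, loose, about 40 g, at first standing in the dip tube: centre of its upright orange cylindrical head, 27 mm in diameter and 32 mm high, z along its axis away from the foot. Below the head is a black pin, 11 mm in diameter and 45 mm long with a chamfered foot
- plug_seat (a point): the centre of the underside of the plug's orange head (16 mm under plug_head); this face sits on the rim of the tube or of the cup
- plug_cup_mouth (a point): centre of the mouth of the empty narrow green cup, 60 mm above the bench, fixed: a tube 32 mm outside, 20 mm bore, 54 mm deep, on a round foot 70 mm wide and 6 mm high. The plug's pin goes in until its head sits on the rim
- rod_stand_mouth (a point): centre of the mouth of the blue stand that holds the gauge rod, 100 mm above the bench, fixed: an upright tube about 32 mm wide outside at the rim, 15 mm bore (20 mm at the flared mouth), on a round foot 70 mm wide and 6 mm high
- rod_handle (a point): centre of the gauge rod's yellow handle (rod loose, about 100 g, at first upright in the blue stand, collar on the rim): a flat paddle 44 (x) x 14 thick (y) x 44 mm (z), to be gripped across its thickness with the fingers at any slant in its plane, say 45 degrees to the rod. z runs along the rod from tip to handle; the rod is round and may enter the tube at any yaw
- rod_collar (a point): centre of the underside of the rod's brass collar (32 mm in diameter, 8 mm thick), 50 mm from rod_handle towards the tip; a neck 12 mm thick and 20 mm long joins the collar to the paddle
- rod_tip (a point): free tip of the gauge rod, 140 mm from rod_handle and 90 mm from rod_collar along -z; the steel rod is 10 mm in diameter with a chamfered tip and black marks; z as for rod_handle
- gauge_rod: the whole gauge rod; the same point and axes as rod_tip
- dust_plug: the whole dust plug; origin at the centre of the end of its foot, 61 mm below plug_head
- tray: shallow white tray to read the rod over, fixed: 140 (x) x 100 (y) x 12 mm high, origin under its centre
- tank: the red reservoir, fixed: a box 140 (x) x 200 (y) x 100 mm high, origin under its centre; the dip tube stands at x -30, y +30 mm, a black filler cap (44 mm wide, 14 mm high) at x +30, y -55 mm and a brass breather (24 mm wide, 10 mm high) at x +40, y +60 mm on its flat top
- bolt_bin: blue divided bin with bolts, fixed, 140 (x) x 100 (y) x 50 mm high, origin under its centre; not needed
- wrench: steel wrench lying flat, 180 mm long along x, not needed, leave alone
- screwdriver: screwdriver lying along its x, about 200 mm long, leave alone
- grease_can: round can with yellow label, 70 mm wide, 110 mm high, origin under its centre; leave alone
- bolt_jar: jar 60 mm wide, 85 mm high, origin under its centre; leave alone
- sheave: red pulley wheel lying flat, 90 mm wide, 28 mm high (hub 34 mm), origin under its centre; leave alone
Things that resemble listed ones, but are neither listed nor needed, are in the scene too. Leave any turquoise look-alike of the gauge_rod alone.

How it is judged (in metres and radians):
On the way, in this order (a step that is already met when the one before it is completed fails the run):
1. the dust plug stands fully home in the green cup and is released (horizontal distance between plug_seat and plug_cup_mouth below 0.008 m and z of plug_seat in the frame of plug_cup_mouth between -0.004 and 0.004 m and angle between plug_head's own z axis and vertical below 0.2 rad and contact force between dust_plug and the fingers below 0.2 N), for 0.2 s.
2. the gauge rod is down the dip tube with its collar on the mouth (z of rod_collar in the frame of tank_mouth between -0.005 and 0.003 m and horizontal distance between rod_collar and tank_mouth below 0.006 m and angle between rod_tip's own z axis and vertical below 0.12 rad), for 0.2 s.
3. the rod is drawn right out: its tip is above the mouth of the tube (z of rod_tip in the frame of tank_mouth above 0.005 m), for 0.05 s.
At the end, for the whole second after the job is handed in: rod held still in the gripper, level within 12.5 degrees, tip over the white tray (inside its outline), tip and handle at least 100 mm above the bench, clear of the reservoir; dust plug released in the green cup, head within 4 mm of rim height and 8 mm of its centre (all of step 1 and contact force between gauge_rod and the fingers above 2 N and angle between rod_tip's own z axis and vertical between 1.35 and 1.79 rad and height (world z) of each of rod_tip, rod_handle above 0.1 m and x of rod_tip in the frame of tray between -0.07 and 0.07 m and y of rod_tip in the frame of tray between -0.05 and 0.05 m and contact force between gauge_rod and tank below 0.3 N and linear speed of gauge_rod below 0.03 m/s); the arm keeps its last pose, push and grip.
It fails at once if a bystander (wrench, screwdriver, can, jar, or pulley wheel) moved more than 30 mm (distance of any of wrench, screwdriver, grease_can, bolt_jar, sheave from where it was at the start of the episode above 0.03 m).
It fails at once if the rod is pressed on the reservoir with more than 45 N (contact force between gauge_rod and tank above 45 N).
It also fails if it takes over 70 s, if anything falls off the work surface, if the arm or the gripper's body presses on something with over 40 N, if the wrist force passes 120 N, or if a joint passes its speed limit or range.

## Robot

A 7-joint arm with a two-finger parallel gripper is mounted at the origin on the work surface. World frame = base frame: x ahead of the robot, y to its left, z up, the work surface at z = 0. Lengths are in mm, angles in rad, forces in N, time in s.
With the tool pointing down it reaches from about 425 to 925 mm from the base axis. Payload 6.8 kg.
Tool frame: the origin (TCP) lies midway between the tips of the shut fingers; the grasp point (between the pads) lies 19 mm behind it; z points along the fingers, y is the direction in which the jaws open and shut (so a half turn about z gives the same grasp; the last joint's range is limited). The gripper opens to 85 mm and grips with 20 to 120 N. Pads are 22 mm wide; open, the fingers measure 114 mm over their backs; the gripper's body (76 mm by 85 mm) begins 54 mm behind the grasp point. The pads swing forward as they close: fully open they stand 13 mm farther back than shut.
Start: joints at [1.214, 0.477, 0.022, 1.555, -0.011, 1.109, -0.083], TCP at [166.222, -654.231, 194.608] pointing down, gripper open.
Joint ranges: [-2.96, 2.96], [-0.34, 2.1], [-1.41, 1.46], [0.24, 2.44], [-1.37, 4.51], [0.17, 1.92], [-2.96, 2.96]. Speed limits (rad/s): [2.39, 2.39, 3.14, 3.14, 3.14, 3.14, 3.14].

## Interface

Orientations are given as a rotation vector (axis times angle).
In Python, from cell import env gives the robot as it stands.
- The arm moves only by the tool move_arm, never from a script. Its argument "series" is a list of rows, each an object with "dr": the turn, a rotation vector about the tool's x, y, z in degrees, a list of three; "travel": the shift along the tool's x, y, z in cm, a list of three; "claw": the closure, from 0 (fully open) to 1 (shut). In form: [{"dr": [rx, ry, rz], "travel": [x, y, z], "claw": claw}, ...]. A call has exactly 10 rows; each row is the pose to reach, as a shift and turn from the pose commanded when the call began, along the tool's axes at that moment; what a row does not reach only later rows make up. A row lasts 1/8 s, in which the tool goes at most 62.5 mm and 10.7 degrees, less where a joint would pass 70% of its speed; a pose out of reach is approached as far as the arm can. A call with a gripper value outside its range is refused whole. The fingers move at their own pace and stop on an object; the grip force is fixed at half the most. Time passes only in rows, so rows that repeat a pose let the fingers close, or fill a call up. It gives the time, the measured TCP pose, the force and the opening at its end, in the units of the state.
- env.get_obs(): the state, without advancing time (a new reading comes with each control period).
- env.camera(name): name is "scene" or "top"; returns (picture, depth): 384x512x3 uint8, blue, green, red; 384x512 float32, mm along the optical axis (not along the pixel's ray), 0 where there is no reading.
- env.get_calibration(name): a dict with "K" (3x3 intrinsics, pixels), "dist_coeffs" ([k1, k2, p1, p2, k3] as OpenCV has them; the pictures are not rectified), "pose" (4x4, takes a point from camera to world coordinates). Camera axes: x right, y up, looking along -z (the intrinsics and any distortion apply to the point x, -y, -z); pixel columns grow to the right and rows downward; lengths in mm; the calibration is good to about 2 mm. A picture is of the moment at which its call begins. get_calibration takes no time and is no camera call.
- env.job_done(): hands the job in, once; it reports no verdict.
The state is a dict: "time": time; "joint_positions": joint angles; "qd": joint speeds; "effort": joint torques, N m; "eef_pos": TCP position; "orientation": TCP orientation; "ft_force": force on the tool from outside, world axes, zero at the start; "wrist_torque": the same for the moment, N m; "opening": opening from 0.0 (shut) to 1.0 (fully open).
Only numpy, scipy, OpenCV 4.12 (cv2) and the standard library are available. Lean on these libraries where they do the work, as an engineer would, in place of code of your own. Each camera call takes 0.05 s, during which the arm holds its last target. There are 200 camera calls.

## Working session

There is one attempt and no reset: what is moved stays moved. The work goes in short steps, Python scripts to look and compute and a tool call to move; the robot and the scene stay as the last step left them, time stands still between calls to the robot, and variables do not carry over. Pictures are saved under pics/ and viewed, about 8 in all and at most 12, crops included, and the job is handed in when it is done.

Besides the shell and the picture viewer there is one more tool, called after "Emit:" as a command line: name --argument value ..., lists and objects as JSON in quotes. move_arm: Moves the arm, as the interface text tells. Its arguments: {"type":"object","properties":{"series":{"type":"array","items":{"type":"object","properties":{"dr":{"type":"array","items":{"type":"number"}},"travel":{"type":"array","items":{"type":"number"}},"claw":{"type":"number"}}}}},"required":["series"]}

```bash
mkdir -p pics; ls; cat > h.py <<'E'
from cell import env
import numpy as np, cv2
from scipy.spatial.transform import Rotation as R
def snap(n,tag):
    im,d=env.camera(n); np.savez(f'pics/{tag}.npz',im=im,d=d); cv2.imwrite(f'pics/{tag}.png',im); return im,d
def cal(n):
    c=env.get_calibration(n); return np.array(c['K'],float),np.array(c['dist_coeffs'],float),np.array(c['pose'],float)
def ray(n,u,v):
    K,D,T=cal(n); p=cv2.undistortPoints(np.array([[[u,v]]],float),K,D)[0,0]
    return T[:3,3],T[:3,:3]@np.array([p[0],-p[1],-1.])
def atz(n,u,v,z):
    o,r=ray(n,u,v); return o+r*(z-o[2])/r[2]
def atd(n,u,v,d):
    o,r=ray(n,u,v); return o+r*d
def proj(n,P):
    K,D,T=cal(n); q=(np.atleast_2d(P)-T[:3,3])@T[:3,:3]; q=q*[1,-1,-1]
    return cv2.projectPoints(q,np.zeros(3),np.zeros(3),K,D)[0][:,0]
def crop(tag,u0,v0,w,h,s,out):
    im=cv2.imread(f'pics/{tag}.png')[v0:v0+h,u0:u0+w]; cv2.imwrite(f'pics/{out}.png',cv2.resize(im,None,fx=s,fy=s,interpolation=cv2.INTER_CUBIC))
E
python3 - <<'E'
from h import *
a,_=snap('scene','s0'); b,_=snap('top','t0')
o=env.get_obs(); print(o)
for n in('scene','top'): print(cal(n)[2].round(2),cal(n)[0],cal(n)[1])
E
```

```text
pics
{'time': 0.1, 'joint_positions': array([ 1.21391153,  0.477721  ,  0.02234541,  1.55632507, -0.01148406,
        1.10932832, -0.08310948]), 'qd': array([-0.00077344, -0.00174339,  0.0017616 , -0.00328996, -0.00137387,
       -0.0011163 ,  0.00034202]), 'effort': array([ 4.38118717e-03, -5.97759497e+01,  1.61387924e+00, -2.81950414e+01,
        1.29395377e-02,  5.02920346e-03,  1.66576802e-05]), 'eef_pos': array([ 166.03628455, -653.6519675 ,  193.73229326]), 'orientation': array([-3.11570946e+00, -3.89606564e-01,  5.32453002e-04]), 'ft_force': array([ 0.53749319, -0.09166424,  0.70456895]), 'wrist_torque': array([ 0.01474263, -0.02213589, -0.01569628]), 'opening': 1.00114368754853}
[[-8.10000e-01 -5.00000e-01  3.10000e-01  1.06623e+03]
 [ 5.80000e-01 -6.80000e-01  4.50000e-01  8.14950e+02]
 [-1.00000e-02  5.40000e-01  8.40000e-01  1.52567e+03]
 [ 0.00000e+00  0.00000e+00  0.00000e+00  1.00000e+00]] [[476.87460531   0.         248.36041909]
 [  0.         476.87460531 185.54989736]
 [  0.           0.           1.        ]] [-0.01130723  0.          0.          0.          0.        ]
[[-2.00000e-02  9.90000e-01 -1.20000e-01  4.40620e+02]
 [-1.00000e+00 -2.00000e-02  3.00000e-02  9.64100e+01]
 [ 3.00000e-02  1.20000e-01  9.90000e-01  1.15199e+03]
 [ 0.00000e+00  0.00000e+00  0.00000e+00  1.00000e+00]] [[346.99405894   0.         254.63899235]
 [  0.         346.99405894 193.84704861]
 [  0.           0.           1.        ]] [-0.00219187  0.          0.          0.          0.        ]
```

View pics/s0.png

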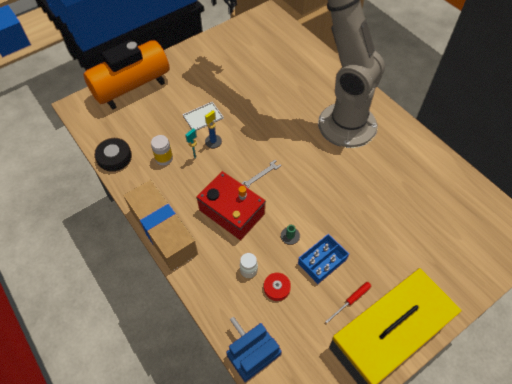

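View pics/t0.png

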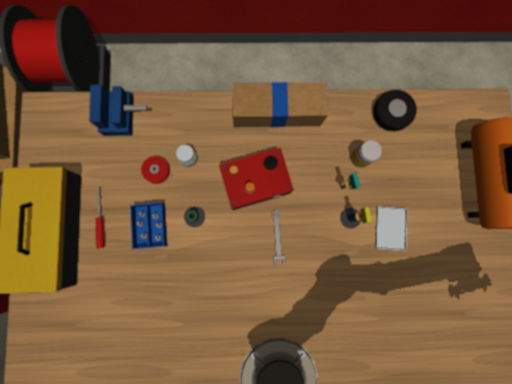

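```bash
python3 - <<'E'
from h import *
print(proj('scene',[[166,-654,194],[0,0,0]]),proj('top',[[166,-654,194],[0,0,0]]))
a=np.load('pics/s0.npz');b=np.load('pics/t0.npz')
def c(im,u,v,w,h,s): return cv2.resize(im[v:v+h,u:u+w],None,fx=s,fy=s,interpolation=cv2.INTER_CUBIC)
# scene crop u170-310,v90-250 x5? two panels
A=c(a['im'],175,95,70,75,5)   # rods
B=c(a['im'],195,165,110,85,4) # tank+cup
C=c(b['im'],325,140,85,115,3) 
D=c(b['im'],180,140,120,95,3)
out=np.zeros((600,800,3),np.uint8)
out[:300,:280]=cv2.resize(A,(280,300));out[:300,285:285+388]=cv2.resize(B,(388,300))
out[305:305+290,:214]=cv2.resize(C,(214,290))
out[305:590,220:580]=D
cv2.imwrite('pics/c1.png',out)
T=cal('scene')[2]
# orange/yellow/green blobs
for n,z in(('scene',a),('top',b)):
    hsv=cv2.cvtColor(z['im'],cv2.COLOR_BGR2HSV)
    for nm,lo,hi in(('yellow',(22,150,90),(32,255,255)),('orange',(8,180,140),(21,255,255)),('green',(50,80,20),(80,255,255)),('blue',(100,120,40),(125,255,255)),('red',(0,200,100),(4,255,255))):
        m=cv2.inRange(hsv,lo,hi);k,l,s,cc=cv2.connectedComponentsWithStats(m)
        for i in range(1,k):
            if 12<s[i,4]<4000:
                d=z['d'][l==i]; d=np.median(d[d>0]) if (d>0).any() else 0
                print(n,nm,s[i],cc[i].round(1),d,atd(n,*cc[i],d).round(0))
E
```

```text
[[222.98611431  18.53478715]
 [347.43360826 124.15581106]] [[524.06707116 332.82866342]
 [278.48164567 377.42647653]]
scene yellow [205 111  10  14  90] [209.9 117. ] 1798.4508 [ 502. -249.  158.]
scene yellow [154 150  17  12 114] [163.1 156.7] 1835.9885 [ 713. -273.   49.]
scene orange [  84   41   85   54 1724] [127.1  69.2] 1959.4159 [ 630. -677.  147.]
scene orange [238 186   9   7  48] [241.9 188.9] 1628.8156 [589.  81. 152.]
scene green [287 225   8  14  90] [290.3 231.7] 1657.5624 [518. 268.  44.]
scene blue [  0   5  30  51 963] [10.3 32. ] 3025.398 [  880. -2086.  -463.]
scene blue [210 130   6  13  66] [212.2 136.3] 1893.7214 [ 503. -248.   43.]
scene blue [140 205  35  34 414] [156.4 217.5] 1621.4824 [875. -19. 109.]
scene blue [ 299  235   49   48 1101] [322.5 258.1] 1634.0034 [481. 401.  15.]
scene blue [ 227  324   54   57 1718] [252.9 351.8] 1395.4109 [869. 528.  89.]
scene red [ 197  172   68   56 1578] [230.8 199.4] 1666.1494 [628.  67. 101.]
scene red [264 273  26  28 486] [276.5 286.6] 1566.7249 [675. 393.  28.]
scene red [347 282  23  22 176] [358.5 292.6] 1556.0
[... 448 characters left out ...]
186.4] 1011.16406 [587.  80. 151.]
top green [187 210  11  11  81] [192.2 215.2] 1090.2302 [513. 261.  57.]
top blue [271  83  17  43 614] [279.4 104. ] 1089.8702 [853. -19. 108.]
top blue [  89   84   41   51 1262] [108.5 110.5] 1075.1339 [839. 512. 105.]
top blue [125  92   5  12  48] [127.4  97.5] 1139.2769 [904. 474.  50.]
top blue [ 131  203   35   45 1172] [148.1 225. ] 1130.2866 [487. 412.   9.]
top red [  12   20   52   56 2278] [36.3 47.4] 1548.0881 [1302. 1013. -329.]
top red [ 220  149   73   59 2373] [255.7 178.2] 1066.8666 [620.  61. 100.]
top red [142 157  27  26 449] [155.3 169.5] 1134.8766 [667. 386.  27.]
top red [ 96 218   7  30 174] [ 99.3 232.5] 1109.0095 [466. 562.  23.]
```

View pics/c1.png

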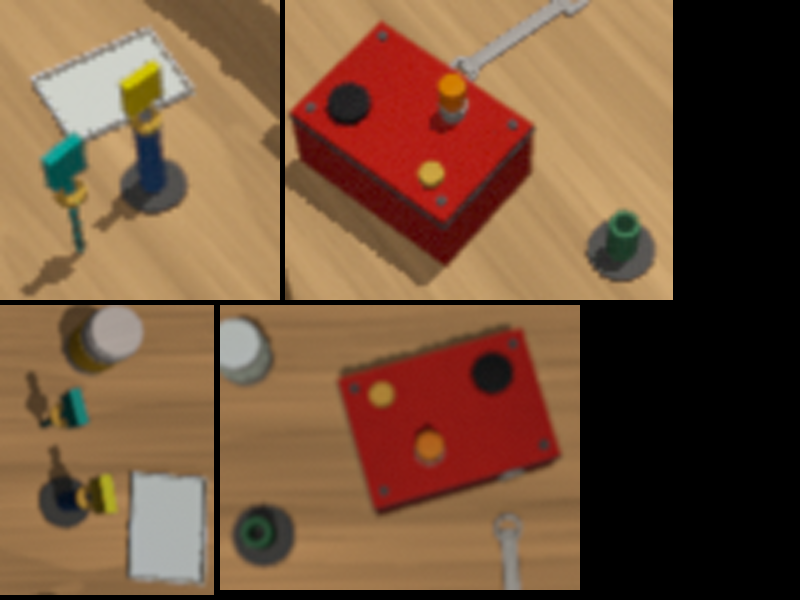

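```bash
cat >> h.py <<'E'
def cloud(n,tag):
    z=np.load(f'pics/{tag}.npz'); d=z['d']; v,u=np.mgrid[:384,:512]; K,D,T=cal(n)
    p=cv2.undistortPoints(np.stack([u,v],-1).reshape(-1,1,2).astype(float),K,D)[:,0]
    P=T[:3,3]+(np.c_[p[:,0],-p[:,1],-np.ones(len(p))]*d.reshape(-1,1))@T[:3,:3].T
    P[d.ravel()==0]=np.nan; return P,z['im'].reshape(-1,3)
def go(pos,Rt=None):
    "print travel (cm), dr (deg) from the present pose to a target"
    o=env.get_obs(); R0=R.from_rotvec(o['orientation']).as_matrix(); Rt=R0 if Rt is None else Rt
    print('t',round(o['time'],2),'tcp',o['eef_pos'].round(1),'z',R0[:,2].round(3),'x',R0[:,0].round(3),'op',round(o['opening'],3),'F',o['ft_force'].round(1),'q',o['joint_positions'].round(2))
    print('travel',((R0.T@(np.array(pos)-o['eef_pos']))/10).round(2),'dr',np.degrees(R.from_matrix(R0.T@Rt).as_rotvec()).round(2))
E
python3 - <<'E'
from h import *
for n,t in(('scene','s0'),('top','t0')):
    P,_=cloud(n,t)
    def sel(c,r,z0,z1): 
        return P[(np.hypot(P[:,0]-c[0],P[:,1]-c[1])<r)&(P[:,2]>z0)&(P[:,2]<z1)]
    for nm,c,r,z0,z1 in(('plugtop',(588,80),25,148,160),('handle',(502,-250),35,130,180),('handletop',(502,-250),35,166,180),('cup',(515,264),25,45,70),('foot_rod',(495,-245),60,3,12),('foot_cup',(515,264),60,3,12),('tray',(480,-335),95,8,16)):
        q=sel(c,r,z0,z1)
        if len(q)<3: print(n,nm,len(q)); continue
        w,V=np.linalg.eigh(np.cov(q[:,:2].T)); 
        lo,hi=np.percentile(q,[1,99],axis=0)
        print(n,nm,len(q),'mean',q.mean(0).round(1),'mid',((lo+hi)/2).round(1),'ext',(hi-lo).round(0),'yaw',np.degrees(np.arctan2(V[1,1],V[0,1])).round(1),np.sqrt(w).round(1))
# hand readings
for n,(u,v) in {'scene':(213.3,141.5),'top':(350,217.4)}.items(): print('rodfoot',n,atz(n,u,v,6).round(1))
print('cup scene',atz('scene',195+(624-285)/3.53,165+219/3.53,60).round(1),'top',atz('top',180+37.5/3,140+(532-305)/3,60).round(1))
print('plug scene',atz('scene',195+(452-285)/3.53,165+85/3.53,152).round(1),'top',atz('top',180+210/3,140+(440-305)/3,152).round(1))
E
```

```text
scene plugtop 43 mean [588.9  81.8 152.3] mid [588.9  81.1 152.9] ext [26. 26.  8.] yaw 45.7 [6.5 7.7]
scene handle 111 mean [ 500.8 -251.5  156.2] mid [ 499.6 -253.4  154. ] ext [44. 20. 45.] yaw -175.2 [ 4.5 13.7]
scene handletop 42 mean [ 499.2 -253.   171.5] mid [ 498.8 -253.6  172.5] ext [41. 20. 12.] yaw -175.0 [ 5.4 12.6]
scene cup 59 mean [514.6 265.1  57.6] mid [513.6 262.7  56.6] ext [30. 31. 22.] yaw 47.1 [ 8.9 10. ]
scene foot_rod 168 mean [ 502.  -245.2    6.3] mid [ 494.3 -244.9    7.3] ext [110.  98.   8.] yaw 167.0 [23.9 28.7]
scene foot_cup 222 mean [518.  269.4   6.1] mid [512.5 264.7   7.1] ext [107. 112.   8.] yaw 84.3 [25.6 27.4]
scene tray 117 mean [ 472.  -341.5   10.5] mid [ 463.  -333.8   11.7] ext [136. 185.   7.] yaw 74.2 [43.3 54.2]
top plugtop 65 mean [587.9  81.8 151.2] mid [588.3  82.3 151.9] ext [24. 23.  7.] yaw 167.2 [6.6 7. ]
top handle 146 mean [ 497.4 -251.1  161.3] mid [ 497.2 -253.2  153.3] ext [43. 16. 43.] yaw -173.3 [ 4.3 12.8]
top handletop 82 mean [ 497.9 -253.5  171.4] mid [ 498.2 -253.7  171.3] ext [40. 16.  8.] yaw -172.9 [ 4.3 12.6]
top cup 58 mean [512.2 262.7  57.6] mid [511.8 262.6  55.7] ext [28. 30. 20.] yaw 74.1 [8.8 9.9]
top foot_rod 247 mean [ 497.6 -246.3    5.7] mid [ 495.4 -241.6    6.7] ext [96. 92.  7.] yaw -154.5 [19.7 23.9]
top foot_cup 306 mean [514.2 261.5   5.7] mid [511.8 261.9   6.8] ext [89. 95.  7.] yaw -161.4 [22.6 23.2]
top tray 109 mean [ 474.4 -338.9   10.8] mid [ 463.9 -332.7   12. ] ext [139. 176.   8.] yaw 171.7 [41.3 45.8]
rodfoot scene [ 500.2 -249.9    6. ]
rodfoot top [ 497.8 -253.4    6. ]
cup scene [510.5 260.7  60. ] top [510.9 260.   60. ]
plug scene [588.4  83.  152. ] top [590.9  79.4 152. ]
```

```bash
python3 - <<'E'
from h import *
go([588.5,81.5,200])
E
```

```text
t 0.1 tcp [ 166.  -653.7  193.7] z [-0.001  0.002 -1.   ] x [ 0.969  0.246 -0.   ] op 1.001 F [ 0.5 -0.1  0.7] q [ 1.21  0.48  0.02  1.56 -0.01  1.11 -0.08]
travel [ 59.05 -60.85  -0.53] dr [0. 0. 0.]
```

Emit:
move_arm --series '[{"travel": [0,0,-5],"dr": [0,0,0],"claw": 0},{"travel": [4,-4,-7],"dr": [0,0,0],"claw": 0},{"travel": [8,-8,-7],"dr": [0,0,0],"claw": 0},{"travel": [12,-12,-7],"dr": [0,0,0],"claw": 0},{"travel": [16,-16,-7],"dr": [0,0,0],"claw": 0},{"travel": [20,-20,-7],"dr": [0,0,0],"claw": 0},{"travel": [24,-24,-7],"dr": [0,0,0],"claw": 0},{"travel": [28,-28,-7],"dr": [0,0,0],"claw": 0},{"travel": [32,-32.5,-7],"dr": [0,0,0],"claw": 0},{"travel": [36,-37,-7],"dr": [0,0,0],"claw": 0}]'

```text
time: 1.35
eef_pos: [424.4, -205.2, 264.5]
orientation: [3.117, 0.389, -0.0]
ft_force: [0.6, -0.2, 0.5]
opening: 0.998
```

```bash
python3 - <<'E'
from h import *
go([588.5,81.5,200])
E
```

```text
t 1.35 tcp [ 424.4 -205.2  264.5] z [-0. -0. -1.] x [ 0.969  0.246 -0.   ] op 0.998 F [ 0.6 -0.2  0.5] q [ 0.61  0.09 -0.31  1.92  0.03  1.14 -1.03]
travel [ 22.96 -23.75   6.44] dr [0. 0. 0.]
```

Emit:
move_arm --series '[{"travel": [4,-4,0],"dr": [0,0,0],"claw": 0},{"travel": [8,-8,0],"dr": [0,0,0],"claw": 0},{"travel": [12,-12,0],"dr": [0,0,0],"claw": 0},{"travel": [16,-16,0],"dr": [0,0,0],"claw": 0},{"travel": [20,-20,1],"dr": [0,0,0],"claw": 0},{"travel": [22.8,-23.6,4],"dr": [0,0,0],"claw": 0},{"travel": [22.8,-23.6,6.4],"dr": [0,0,0],"claw": 0},{"travel": [22.8,-23.6,6.4],"dr": [0,0,0],"claw": 0},{"travel": [22.8,-23.6,6.4],"dr": [0,0,0],"claw": 0},{"travel": [22.8,-23.6,6.4],"dr": [0,0,0],"claw": 0}]'

```text
time: 2.6
eef_pos: [587.7, 77.2, 202.0]
orientation: [3.117, 0.388, 0.003]
ft_force: [0.5, -0.1, -0.1]
opening: 1.0
```

```bash
python3 - <<'E'
from h import *
go([588.5,81.5,121])
a,_=snap('scene','s1');b,_=snap('top','t1')
A=cv2.resize(a[130:230,180:300],None,fx=3.5,fy=3.5,interpolation=cv2.INTER_CUBIC)
B=cv2.resize(b[130:230,190:300],None,fx=3.4,fy=3.4,interpolation=cv2.INTER_CUBIC)
o=np.zeros((350,800,3),np.uint8);o[:,:420]=A;o[:340,424:424+374]=B
cv2.imwrite('pics/c2.png',o)
E
```

```text
t 2.6 tcp [587.7  77.2 202. ] z [ 0.002 -0.    -1.   ] x [0.97  0.245 0.002] op 1.0 F [ 0.5 -0.1 -0.1] q [ 0.15  0.38 -0.5   1.73  0.2   1.09 -1.74]
travel [ 0.17 -0.4   8.1 ] dr [0. 0. 0.]
```

View pics/c2.png

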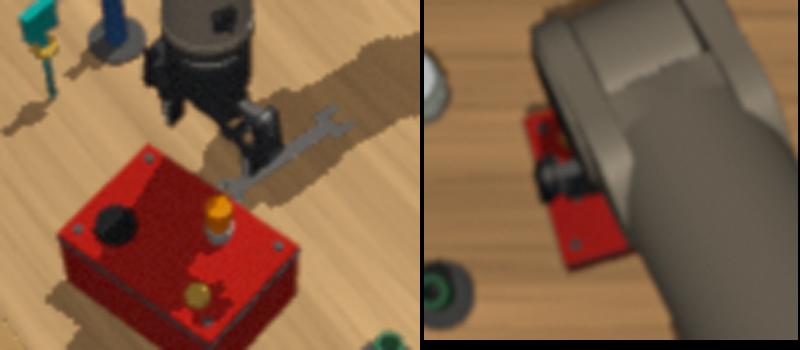

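Emit:
move_arm --series '[{"travel": [0.2,-0.4,2],"dr": [0,0,0],"claw": 0},{"travel": [0.2,-0.4,5],"dr": [0,0,0],"claw": 0},{"travel": [0.2,-0.4,7],"dr": [0,0,0],"claw": 0},{"travel": [0.2,-0.4,8],"dr": [0,0,0],"claw": 0},{"travel": [0.2,-0.4,8],"dr": [0,0,0],"claw": 0},{"travel": [0.2,-0.4,8],"dr": [0,0,0],"claw": 1},{"travel": [0.2,-0.4,8],"dr": [0,0,0],"claw": 1},{"travel": [0.2,-0.4,8],"dr": [0,0,0],"claw": 1},{"travel": [0.2,-0.4,8],"dr": [0,0,0],"claw": 1},{"travel": [0.2,-0.4,8],"dr": [0,0,0],"claw": 1}]'

```text
time: 3.95
eef_pos: [587.9, 82.2, 120.7]
orientation: [3.117, 0.39, 0.0]
ft_force: [0.3, -0.2, 0.0]
opening: 0.001
```

```bash
python3 - <<'E'
from h import *
go([588.5,81.5,200])
E
```

```text
t 3.95 tcp [587.9  82.2 120.7] z [ 0. -0. -1.] x [0.969 0.246 0.   ] op 0.001 F [ 0.3 -0.2  0. ] q [ 0.12  0.47 -0.48  1.8   0.26  0.94 -1.79]
travel [ 0.04  0.09 -7.93] dr [0. 0. 0.]
```

```bash
python3 - <<'E'
from h import *
print(env.get_obs()['opening'])
a,_=snap('scene','s2');
A=cv2.resize(a[130:230,180:300],None,fx=5,fy=5,interpolation=cv2.INTER_CUBIC)
cv2.imwrite('pics/c3.png',A)
print(proj('scene',[[588,82,121],[588,82,140]]))
E
```

```text
0.0006956287858227174
[[242.45539736 193.61918791]
 [242.31939097 190.69811547]]
```

View pics/c3.png

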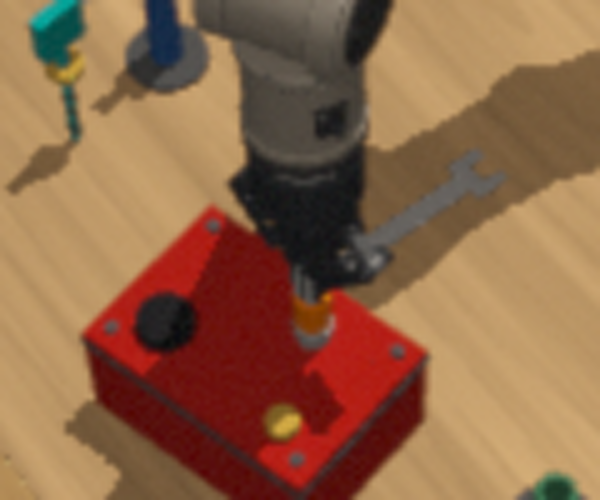

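```bash
python3 - <<'E'
from h import *
P,im=cloud('scene','s2'); P=P.reshape(384,512,3); im=im.reshape(384,512,3)
for v in range(178,200):
    print(v,[(tuple(int(x) for x in P[v,u].round(0)),int(im[v,u,2])-int(im[v,u,0])) for u in range(238,248,2)])
E
```

```text
178 [((603, 83, 234), -1), ((604, 96, 250), -4), ((603, 107, 261), 1), ((595, 106, 254), -2), ((591, 112, 257), 0)]
179 [((600, 78, 218), -2), ((602, 92, 237), -2), ((602, 104, 252), 1), ((595, 106, 249), -2), ((590, 110, 247), 2)]
180 [((601, 78, 213), -2), ((603, 95, 235), -1), ((599, 100, 239), -1), ((594, 104, 239), -1), ((590, 109, 241), 0)]
181 [((601, 78, 207), 0), ((605, 97, 234), -2), ((599, 100, 233), -1), ((592, 101, 227), 3), ((581, 96, 212), 1)]
182 [((601, 78, 201), 7), ((593, 78, 194), -5), ((602, 103, 233), 2), ((589, 95, 211), -2), ((584, 101, 215), -2)]
183 [((596, 69, 180), 15), ((600, 89, 208), -1), ((600, 101, 223), -3), ((592, 100, 214), 0), ((586, 103, 212), -2)]
184 [((597, 71, 177), 14), ((598, 85, 195), 1), ((597, 95, 207), 1), ((591, 99, 206), -2), ((589, 107, 214), 2)]
185 [((598, 72, 172), 17), ((598, 85, 190), 2), ((597, 96, 202), -1), ((590, 97, 197), -2), ((592, 111, 216), -3)]
186 [((598, 72, 167), 34), ((599, 85, 184), 3), ((594, 90, 185), 2), ((587, 93, 183), -3), ((592, 111, 209), 0)]
187 [((577, 38, 98), 63), ((599, 86, 179), 5), ((593, 89, 177), 
[... 741 characters left out ...]
3), 80)]
194 [((598, 68, 110), 67), ((599, 84, 131), 113), ((594, 88, 131), 123), ((590, 94, 136), 113), ((578, 89, 118), 76)]
195 [((598, 68, 104), 69), ((600, 84, 126), 96), ((598, 94, 136), 122), ((589, 92, 126), 89), ((582, 95, 123), 67)]
196 [((597, 66, 93), 68), ((600, 84, 120), 46), ((594, 88, 120), 91), ((590, 94, 123), 44), ((580, 91, 110), 85)]
197 [((602, 75, 103), 79), ((603, 88, 121), 14), ((597, 91, 119), 18), ((591, 95, 118), 15), ((579, 90, 100), 119)]
198 [((602, 74, 95), 90), ((601, 85, 109), 17), ((596, 90, 110), 10), ((589, 93, 107), 21), ((581, 93, 100), 143)]
199 [((607, 80, 101), 95), ((602, 87, 105), 56), ((594, 87, 98), 29), ((589, 92, 99), 81), ((583, 96, 98), 156)]
```

Emit:
move_arm --series '[{"travel": [0,0,-1],"dr": [0,0,0],"claw": 1},{"travel": [0,0,-2],"dr": [0,0,0],"claw": 1},{"travel": [0,0,-3],"dr": [0,0,0],"claw": 1},{"travel": [0,0,-4],"dr": [0,0,0],"claw": 1},{"travel": [0,0,-5],"dr": [0,0,0],"claw": 1},{"travel": [0,0,-6],"dr": [0,0,0],"claw": 1},{"travel": [0,0,-7],"dr": [0,0,0],"claw": 1},{"travel": [0,0,-8],"dr": [0,0,0],"claw": 1},{"travel": [0,0,-8],"dr": [0,0,0],"claw": 1},{"travel": [0,0,-8],"dr": [0,0,0],"claw": 1}]'

```text
time: 5.25
eef_pos: [587.6, 82.2, 200.3]
orientation: [3.117, 0.39, -0.001]
ft_force: [-0.7, 0.2, -0.1]
opening: 0.001
```

```bash
python3 - <<'E'
from h import *
go([588.5,81.5,121])
a,_=snap('scene','s3');
A=cv2.resize(a[120:220,180:300],None,fx=5,fy=5,interpolation=cv2.INTER_CUBIC)
o=env.get_obs();p=o['eef_pos'];q=proj('scene',[p,p+[0,0,60]]);print(q)
for u,v in q: cv2.drawMarker(A,(int((u-180)*5),int((v-120)*5)),(255,0,255),0,14)
cv2.imwrite('pics/c4.png',A)
E
```

```text
t 5.25 tcp [587.6  82.2 200.3] z [-0.001 -0.    -1.   ] x [ 0.969  0.246 -0.001] op 0.001 F [-0.7  0.2 -0.1] q [ 0.14  0.38 -0.5   1.72  0.2   1.09 -1.74]
travel [0.07 0.09 7.93] dr [0. 0. 0.]
[[242.01022523 181.02682219]
 [241.53808757 170.78499096]]
```

View pics/c4.png

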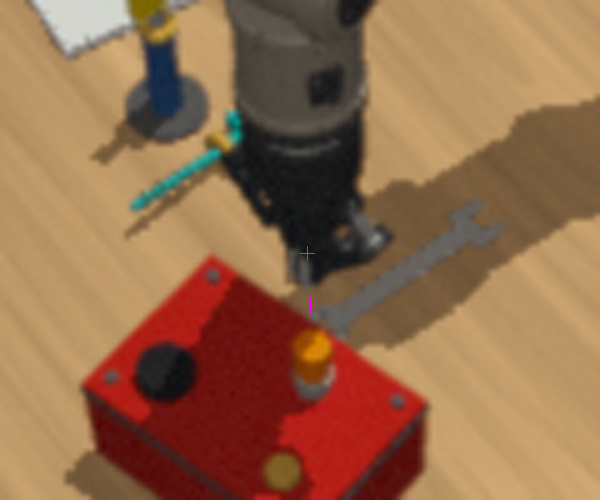

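```bash
python3 - <<'E'
from h import *
P,im=cloud('scene','s3')
m=(np.hypot(P[:,0]-588,P[:,1]-82)<60)&(P[:,2]>160)
Q=P[m]
for z in range(160,320,10):
    s=Q[(Q[:,2]>=z)&(Q[:,2]<z+10)]
    if len(s): print(z,len(s),s.mean(0).round(0),s.min(0).round(0),s.max(0).round(0))
P=P.reshape(384,512,3);im=im.reshape(384,512,3)
for v in range(172,181): print(v,[(tuple(int(x) for x in P[v,u].round(0)),tuple(im[v,u].tolist())) for u in range(237,249,3)])
hsv=cv2.cvtColor(im,cv2.COLOR_BGR2HSV);t=cv2.inRange(hsv,(84,120,60),(96,255,255))
Q=P[(t>0)];print('turq',Q.min(0),Q.max(0),Q.mean(0))
E
```

```text
230 1 [595.  89. 239.] [595.  89. 239.] [595.  89. 239.]
240 10 [595.  86. 247.] [582.  71. 241.] [602.  93. 250.]
250 13 [594.  89. 255.] [585.  72. 251.] [601.  98. 260.]
260 11 [596.  88. 265.] [591.  71. 260.] [602.  99. 269.]
270 10 [597.  87. 274.] [591.  75. 270.] [601.  96. 280.]
280 32 [595.  86. 286.] [571.  54. 281.] [608. 114. 290.]
290 34 [594.  87. 295.] [574.  46. 290.] [610. 125. 300.]
300 40 [599.  87. 305.] [585.  38. 300.] [612. 131. 310.]
310 31 [601.  85. 315.] [581.  30. 310.] [614. 139. 320.]
172 [((598, 71, 249), (71, 96, 120)), ((597, 88, 268), (74, 76, 79)), ((591, 96, 273), (22, 18, 17)), ((593, 116, 298), (25, 23, 21))]
173 [((509, -71, 0), (74, 103, 129)), ((598, 88, 264), (76, 81, 83)), ((592, 97, 269), (21, 22, 17)), ((592, 114, 289), (27, 28, 29))]
174 [((512, -67, 0), (69, 101, 128)), ((597, 87, 256), (76, 80, 82)), ((594, 99, 267), (24, 23, 22)), ((592, 114, 283), (42, 59, 75))]
175 [((515, -63, 0), (71, 102, 131)), ((597, 87, 250), (77, 81, 83)), ((592, 96, 256), (25, 21, 27)), ((487, -42, 0), (61, 89, 116))]
176 [((516, -61, -3), (72, 109, 140)), ((597, 87, 244), (69, 75, 80)), ((593, 98, 253), (36, 43, 54)), ((490, -38, 1), (64, 98, 126))]
177 [((519, -57, -4), (101, 148, 185)), ((510, -49, -2), (68, 87, 106)), ((505, -36, 9), (52, 77, 98)), ((491, -36, -2), (65, 98, 127))]
178 [((522, -52, -1), (95, 140, 177)), ((515, -43, 3), (63, 92, 120)), ((503, -39, -2), (58, 87, 115)), ((493, -34, -5), (62, 96, 124))]
179 [((525, -48, 0), (64, 99, 129)), ((515, -43, -4), (63, 95, 123)), ((506, -35, -1), (58, 90, 117)), ((497, -28, -1), (61, 92, 121))]
180 [((528, -44, -1), (46, 71, 111)), ((520, -36, 2), (62, 93, 121)), ((508, -32, -4), (61, 90, 117)), ((498, -26, -5), (64, 93, 119))]
turq [ 464.28100755 -209.95658509   -3.93022977] [627.4460124   77.63214485 431.01237565] [ 531.27567561 -158.02387851   58.61916972]
```

```bash
python3 - <<'E'
from h import *
for t in('s1','s3'):
    P,im=cloud('scene',t); Q=P[(np.hypot(P[:,0]-588,P[:,1]-82)<80)&(P[:,2]>160)]
    A=R.from_rotvec([3.117,.389,0]).as_matrix(); L=(Q-[588,80,0])@A
    for z in range(190,460,10):
        s=L[(-L[:,2]<=-(-z)+10)&(Q[:,2]>=z)&(Q[:,2]<z+10)] if 0 else L[(Q[:,2]>=z)&(Q[:,2]<z+10)]
        if len(s): print(t,z,len(s),'x',s[:,0].min().round(),s[:,0].max().round(),'y',np.sort(s[:,1])[[0,-1]].round(), 'ymid|gap', np.diff(np.sort(s[:,1])).max().round() if len(s)>1 else 0)
E
```

```text
s1 250 16 x -12.0 12.0 y [-47.  52.] ymid|gap 88.0
s1 260 14 x -10.0 10.0 y [-53.  59.] ymid|gap 86.0
s1 270 25 x -7.0 12.0 y [-55.  58.] ymid|gap 84.0
s1 280 15 x -3.0 12.0 y [-52.  53.] ymid|gap 85.0
s1 290 14 x -2.0 14.0 y [-67.  65.] ymid|gap 84.0
s1 300 62 x -9.0 15.0 y [-71.  71.] ymid|gap 49.0
s1 310 56 x -14.0 18.0 y [-73.  71.] ymid|gap 23.0
s1 320 58 x -12.0 19.0 y [-70.  72.] ymid|gap 21.0
s1 330 45 x -9.0 21.0 y [-71.  71.] ymid|gap 39.0
s1 340 61 x -12.0 20.0 y [-68.  71.] ymid|gap 60.0
s1 350 88 x -13.0 15.0 y [-65.  69.] ymid|gap 79.0
s1 360 17 x -12.0 32.0 y [-37.  63.] ymid|gap 70.0
s1 370 47 x -14.0 38.0 y [-36.  20.] ymid|gap 6.0
s1 380 50 x -15.0 37.0 y [-36.  20.] ymid|gap 6.0
s1 390 44 x -14.0 36.0 y [-35.  27.] ymid|gap 8.0
s1 400 69 x -20.0 38.0 y [-34.  24.] ymid|gap 7.0
s1 410 54 x -13.0 37.0 y [-35.  24.] ymid|gap 5.0
s1 420 14 x -11.0 38.0 y [-35.  10.] ymid|gap 11.0
s1 430 61 x -21.0 41.0 y [-38.  24.] ymid|gap 7.0
s1 440 75 x -31.0 40.0 y [-37.  26.] ymid|gap 4.0
s1 450 53 x -15.0 39.0 y [-35.  25.] ymid|gap 6.0
s3 230 1 x 9.0 9.0 y [-7. -7.] ymid|gap 0

[... 393 characters left out ...]
s3 320 64 x -12.0 19.0 y [-64.  58.] ymid|gap 23.0
s3 330 56 x -8.0 22.0 y [-63.  57.] ymid|gap 34.0
s3 340 32 x -9.0 22.0 y [-46. -12.] ymid|gap 3.0
s3 350 15 x -4.0 12.0 y [-43. -32.] ymid|gap 2.0
s3 360 17 x -14.0 37.0 y [-40.   0.] ymid|gap 13.0
s3 370 51 x -12.0 40.0 y [-40.  24.] ymid|gap 11.0
s3 380 50 x -13.0 40.0 y [-40.  23.] ymid|gap 8.0
s3 390 47 x -15.0 39.0 y [-41.  21.] ymid|gap 9.0
s3 400 68 x -14.0 40.0 y [-41.  18.] ymid|gap 4.0
s3 410 42 x -15.0 40.0 y [-40.  17.] ymid|gap 9.0
s3 420 30 x -20.0 40.0 y [-41.  17.] ymid|gap 9.0
s3 430 60 x -21.0 42.0 y [-42.  17.] ymid|gap 8.0
s3 440 70 x -28.0 42.0 y [-41.  26.] ymid|gap 7.0
s3 450 53 x -16.0 39.0 y [-41.  20.] ymid|gap 6.0
```

Emit:
move_arm --series '[{"travel": [0,0.1,0],"dr": [0,0,0],"claw": 0},{"travel": [0,0.1,0],"dr": [0,0,0],"claw": 0},{"travel": [0,0.1,0],"dr": [0,0,0],"claw": 0},{"travel": [0,0.1,0],"dr": [0,0,0],"claw": 0},{"travel": [0,0.1,3],"dr": [0,0,0],"claw": 0},{"travel": [0,0.1,6],"dr": [0,0,0],"claw": 0},{"travel": [0,0.1,8],"dr": [0,0,0],"claw": 0},{"travel": [0,0.1,10],"dr": [0,0,0],"claw": 0},{"travel": [0,0.1,11.6],"dr": [0,0,0],"claw": 0},{"travel": [0,0.1,11.6],"dr": [0,0,0],"claw": 0}]'

```text
time: 6.55
eef_pos: [587.4, 81.1, 83.4]
orientation: [3.117, 0.39, -0.003]
ft_force: [-0.0, -0.0, -0.0]
opening: 0.999
```

Emit:
move_arm --series '[{"travel": [0,0,0],"dr": [0,0,0],"claw": 1},{"travel": [0,0,0],"dr": [0,0,0],"claw": 1},{"travel": [0,0,0],"dr": [0,0,0],"claw": 1},{"travel": [0,0,0],"dr": [0,0,0],"claw": 1},{"travel": [0,0,0],"dr": [0,0,0],"claw": 1},{"travel": [0,0,0],"dr": [0,0,0],"claw": 1},{"travel": [0,0,0],"dr": [0,0,0],"claw": 1},{"travel": [0,0,0],"dr": [0,0,0],"claw": 1},{"travel": [0,0,0],"dr": [0,0,0],"claw": 1},{"travel": [0,0,0],"dr": [0,0,0],"claw": 1}]'

```text
time: 7.8
eef_pos: [588.6, 81.4, 85.3]
orientation: [3.117, 0.39, 0.002]
ft_force: [-0.5, -1.1, 5.8]
opening: 0.296
```

Emit:
move_arm --series '[{"travel": [0,0,-1.5],"dr": [0,0,0],"claw": 1},{"travel": [0,0,-3],"dr": [0,0,0],"claw": 1},{"travel": [0,0,-5],"dr": [0,0,0],"claw": 1},{"travel": [0,0,-7],"dr": [0,0,0],"claw": 1},{"travel": [-0.6,-4,-8],"dr": [0,0,0],"claw": 1},{"travel": [-1.2,-8,-8],"dr": [0,0,0],"claw": 1},{"travel": [-1.8,-12,-8],"dr": [0,0,0],"claw": 1},{"travel": [-2.5,-16,-8],"dr": [0,0,0],"claw": 1},{"travel": [-3,-19.4,-8],"dr": [0,0,0],"claw": 1},{"travel": [-3,-19.4,-8],"dr": [0,0,0],"claw": 1}]'

```text
time: 9.05
eef_pos: [509.7, 265.8, 166.1]
orientation: [-3.114, -0.399, -0.001]
ft_force: [0.2, -0.6, -1.2]
opening: 0.3
```

```bash
python3 - <<'E'
from h import *
a,_=snap('scene','s4');b,_=snap('top','t4')
go([512,262,25.3])
P,_=cloud('scene','s4')
im=np.load('pics/s4.npz')['im'];hsv=cv2.cvtColor(im,cv2.COLOR_BGR2HSV).reshape(-1,3)
m=(hsv[:,0]>7)&(hsv[:,0]<22)&(hsv[:,1]>170)&(np.hypot(P[:,0]-512,P[:,1]-262)<50)&(P[:,2]>80)
Q=P[m];print(len(Q),np.percentile(Q,[5,50,95],axis=0).round(0))
A=cv2.resize(a[150:270,220:340],None,fx=4.5,fy=4.5,interpolation=cv2.INTER_CUBIC)
cv2.imwrite('pics/c5.png',A)
E
```

```text
t 9.15 tcp [511.6 261.8 165.4] z [ 0.001 -0.    -1.   ] x [0.969 0.247 0.001] op 0.3 F [-0.1 -0.4 -1.9] q [-0.15  0.4  -0.56  1.8   0.24  1.01 -2.12]
travel [ 3.000e-02 -1.000e-02  1.401e+01] dr [0. 0. 0.]
64 [[507. 253. 207.]
 [517. 267. 230.]
 [523. 277. 237.]]
```

View pics/c5.png

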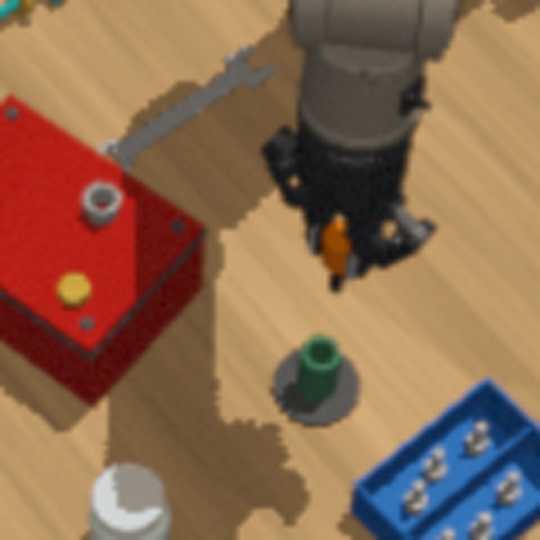

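```bash
python3 - <<'E'
from h import *
print('tube',atz('scene',220+101.5/4.5,150+193/4.5,120).round(1))
print('pinfoot',atz('scene',294.7,213.7,157).round(1), proj('scene',[[512,262,155],[512,262,200],[512,262,60],[588.5,81.5,120]]))
print('cup',atz('scene',220+320/4.5,150+350/4.5,60).round(1))
b=cv2.imread('pics/t4.png')
E
```

```text
tube [585.6  79.2 120. ]
pinfoot [506.8 265.8 157. ] [[292.69803684 214.00395982]
 [293.59419592 207.10428545]
 [290.94055035 227.52996416]
 [242.26170981 193.7451293 ]]
cup [512.1 263.1  60. ]
```

Emit:
move_arm --series '[{"travel": [0,0,2],"dr": [0,0,0],"claw": 1},{"travel": [0,0,5],"dr": [0,0,0],"claw": 1},{"travel": [0,0,7.5],"dr": [0,0,0],"claw": 1},{"travel": [0,0,9],"dr": [0,0,0],"claw": 1},{"travel": [0,0,10],"dr": [0,0,0],"claw": 1},{"travel": [0,0,11],"dr": [0,0,0],"claw": 1},{"travel": [0,0,12],"dr": [0,0,0],"claw": 1},{"travel": [0,0,13],"dr": [0,0,0],"claw": 1},{"travel": [0,0,13.8],"dr": [0,0,0],"claw": 1},{"travel": [0,0,13.8],"dr": [0,0,0],"claw": 1}]'

```text
time: 10.4
eef_pos: [511.1, 261.9, 26.1]
orientation: [3.117, 0.39, -0.001]
ft_force: [-0.2, -0.5, -0.3]
opening: 0.298
```

```bash
python3 - <<'E'
from h import *
go([512,262,25.3])
E
```

```text
t 10.4 tcp [511.1 261.9  26.1] z [-0.001 -0.    -1.   ] x [ 0.969  0.246 -0.001] op 0.298 F [-0.2 -0.5 -0.3] q [-0.21  0.57 -0.48  1.9   0.38  0.75 -2.23]
travel [0.09 0.01 0.08] dr [0. 0. 0.]
```

Emit:
move_arm --series '[{"travel": [0,0,0],"dr": [0,0,0],"claw": 0},{"travel": [0,0,0],"dr": [0,0,0],"claw": 0},{"travel": [0,0,0],"dr": [0,0,0],"claw": 0},{"travel": [0,0,0],"dr": [0,0,0],"claw": 0},{"travel": [0,0,0],"dr": [0,0,0],"claw": 0},{"travel": [0,0,-2],"dr": [0,0,0],"claw": 0},{"travel": [0,0,-6],"dr": [0,0,0],"claw": 0},{"travel": [0,0,-11],"dr": [0,0,0],"claw": 0},{"travel": [0,0,-16],"dr": [0,0,0],"claw": 0},{"travel": [0,0,-21],"dr": [0,0,0],"claw": 0}]'

```text
time: 11.65
eef_pos: [511.0, 262.1, 239.9]
orientation: [-3.117, -0.391, -0.002]
ft_force: [1.0, 0.4, -0.0]
opening: 0.999
```

```bash
python3 - <<'E'
from h import *
a,_=snap('scene','s5');b,_=snap('top','t5')
A=cv2.resize(a[90:260,170:320],None,fx=3.4,fy=3.4,interpolation=cv2.INTER_CUBIC)
B=cv2.resize(b[130:260,320:420],None,fx=2.8,fy=2.8,interpolation=cv2.INTER_CUBIC)
o=np.zeros((600,800,3),np.uint8);o[:A.shape[0],:A.shape[1]]=A;o[:B.shape[0],515:515+B.shape[1]]=B
cv2.imwrite('pics/c6.png',o)
for n,t in(('scene','s5'),('top','t5')):
    P,im=cloud(n,t); hsv=cv2.cvtColor(im[None],cv2.COLOR_BGR2HSV)[0]
    for nm,c,r,z0,z1,h0,h1 in(('plug',(512,262),30,60,110,7,22),('handle',(498,-253),40,125,185,22,33),('turq',(520,-200),150,0,250,83,97)):
        q=P[(np.hypot(P[:,0]-c[0],P[:,1]-c[1])<r)&(P[:,2]>z0)&(P[:,2]<z1)&(hsv[:,0]>=h0)&(hsv[:,0]<=h1)&(hsv[:,1]>120)]
        if len(q): print(n,nm,len(q),q.mean(0).round(0),np.percentile(q,[3,97],axis=0).round(0).tolist())
go([0,0,0])
E
```

```text
scene plug 72 [514. 265.  86.] [[501.0, 252.0, 65.0], [524.0, 275.0, 98.0]]
scene handle 95 [ 502. -251.  156.] [[481.0, -261.0, 129.0], [520.0, -245.0, 175.0]]
scene turq 126 [ 472. -185.   19.] [[429.0, -210.0, 7.0], [568.0, -167.0, 31.0]]
top plug 13 [516. 253.  83.] [[509.0, 249.0, 61.0], [524.0, 258.0, 93.0]]
top handle 129 [ 497. -252.  163.] [[478.0, -261.0, 137.0], [516.0, -246.0, 174.0]]
top turq 202 [ 468. -185.   19.] [[428.0, -208.0, 12.0], [568.0, -168.0, 31.0]]
t 11.75 tcp [513.9 264.6 244.3] z [ 0.01   0.006 -1.   ] x [0.969 0.247 0.011] op 0.995 F [-0.1  0.7 -0.5] q [-0.12  0.32 -0.58  1.71  0.19  1.15 -2.08]
travel [-56.6   13.04  23.75] dr [0. 0. 0.]
```

View pics/c6.png

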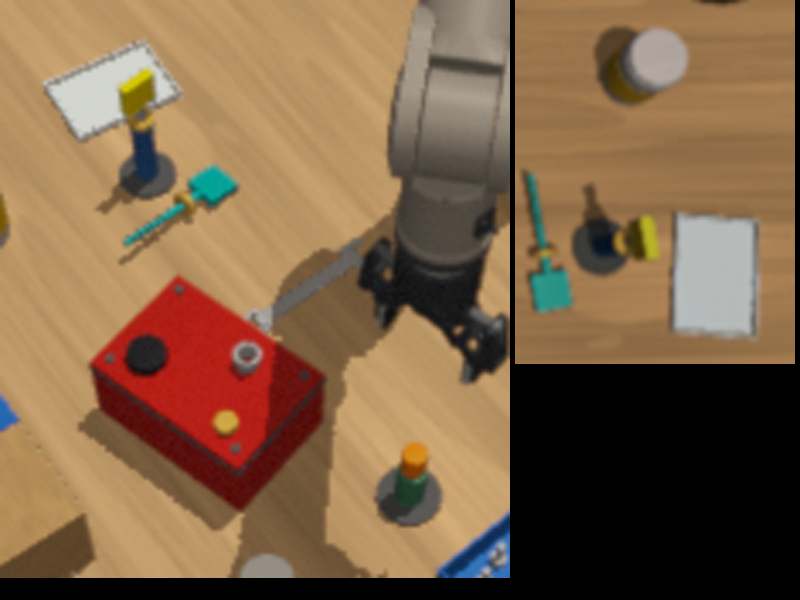

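```bash
cat >> h.py <<'E'
def ori(alpha,yaw):
    "tool tilted outward by alpha (deg) in the vertical plane of heading yaw; jaws level"
    a,y=np.radians([alpha,yaw]); z=np.array([np.sin(a)*np.cos(y),np.sin(a)*np.sin(y),-np.cos(a)]); j=np.array([np.sin(y),-np.cos(y),0])
    return np.stack([np.cross(j,z),j,z],1)
E
python3 - <<'E'
from h import *
print('tray',[atz('top',*p,12).round(0)[:2] for p in((376.5,206.3),(406.5,208.6),(405.5,250.3),(376,248.5))],atz('top',391.2,228.2,12))
A=ori(45,6); H=np.array([498.5,-253,150]); G=H+57*A[:,2]; print(G)
go(G-130*A[:,2],A)
go(G-130*A[:,2])
E
```

```text
tray [array([ 532., -343.]), array([ 523., -443.]), array([ 386., -429.]), array([ 394., -332.])] [ 458.88344187 -386.95376379   12.        ]
[ 538.58429105 -248.78697124  109.69491347]
t 11.75 tcp [513.9 264.6 244.3] z [ 0.01   0.006 -1.   ] x [0.969 0.247 0.011] op 0.995 F [-0.1  0.7 -0.5] q [-0.12  0.32 -0.58  1.71  0.19  1.15 -2.08]
travel [-19.41  49.05   3.9 ] dr [-3.45 44.28  7.75]
t 11.75 tcp [513.9 264.6 244.3] z [ 0.01   0.006 -1.   ] x [0.969 0.247 0.011] op 0.995 F [-0.1  0.7 -0.5] q [-0.12  0.32 -0.58  1.71  0.19  1.15 -2.08]
travel [-19.41  49.05   3.9 ] dr [0. 0. 0.]
```

Emit:
move_arm --series '[{"travel": [-2,5,0],"dr": [0,0,0],"claw": 0},{"travel": [-4,10,0],"dr": [0,0,0],"claw": 0},{"travel": [-6,15,0],"dr": [0,0,0],"claw": 0},{"travel": [-8,20,0],"dr": [0,0,0],"claw": 0},{"travel": [-10,25,0],"dr": [0,0,0],"claw": 0},{"travel": [-12,30,0],"dr": [-0.7,9,1.6],"claw": 0},{"travel": [-14,35,0],"dr": [-1.4,18,3.1],"claw": 0},{"travel": [-16,40,0],"dr": [-2,27,4.7],"claw": 0},{"travel": [-18,45,0],"dr": [-2.7,36,6.2],"claw": 0},{"travel": [-19.4,49,1],"dr": [-3.4,44.3,7.7],"claw": 0}]'

```text
time: 13.0
eef_pos: [451.4, -194.8, 231.6]
orientation: [-2.927, -0.228, -0.905]
ft_force: [0.3, 0.6, 0.2]
opening: 0.999
```

```bash
python3 - <<'E'
from h import *
A=ori(45,6); H=np.array([498.5,-253,150]); G=H+57*A[:,2]
go(G-130*A[:,2],A)
E
```

```text
t 13.0 tcp [ 451.4 -194.8  231.6] z [ 0.556  0.11  -0.824] x [0.816 0.121 0.566] op 0.999 F [0.3 0.6 0.2] q [ 0.62 -0.05 -0.05  2.3  -0.8   0.59 -0.23]
travel [-2.82  6.27  1.54] dr [-3.12 10.56  1.72]
```

Emit:
move_arm --series '[{"travel": [0,0,0],"dr": [0,0,0],"claw": 0},{"travel": [0,0,0],"dr": [0,0,0],"claw": 0},{"travel": [0,0,0],"dr": [0,0,0],"claw": 0},{"travel": [0,0,0],"dr": [0,0,0],"claw": 0},{"travel": [0,0,0],"dr": [0,0,0],"claw": 0},{"travel": [0,0,0],"dr": [0,0,0],"claw": 0},{"travel": [0,0,0],"dr": [0,0,0],"claw": 0},{"travel": [0,0,0],"dr": [0,0,0],"claw": 0},{"travel": [0,0,0],"dr": [0,0,0],"claw": 0},{"travel": [0,0,0],"dr": [0,0,0],"claw": 0}]'

```text
time: 14.25
eef_pos: [451.8, -193.4, 230.3]
orientation: [-2.927, -0.23, -0.897]
ft_force: [0.0, 0.3, -0.1]
opening: 1.002
```

```bash
python3 - <<'E'
from h import *
A=ori(45,6); H=np.array([498.5,-253,150]); G=H+57*A[:,2]
go(G-130*A[:,2],A)
E
```

```text
t 14.25 tcp [ 451.8 -193.4  230.3] z [ 0.551  0.112 -0.827] x [0.818 0.121 0.562] op 1.002 F [ 0.   0.3 -0.1] q [ 0.62 -0.05 -0.05  2.3  -0.79  0.59 -0.24]
travel [-2.77  6.4   1.39] dr [-3.26 10.85  1.72]
```

```bash
python3 - <<'E'
from h import *
A=ori(45,6); H=np.array([498.5,-253,150]); G=H+57*A[:,2]
go(G-90*A[:,2],A)
E
```

```text
t 14.25 tcp [ 451.8 -193.4  230.3] z [ 0.551  0.112 -0.827] x [0.818 0.121 0.562] op 1.002 F [ 0.   0.3 -0.1] q [ 0.62 -0.05 -0.05  2.3  -0.79  0.59 -0.24]
travel [-2.03  6.64  5.31] dr [-3.26 10.85  1.72]
```

Emit:
move_arm --series '[{"travel": [-0.4,1.3,1],"dr": [-0.6,2,0.3],"claw": 0},{"travel": [-0.8,2.6,2],"dr": [-1.2,4,0.6],"claw": 0},{"travel": [-1.2,4,3],"dr": [-1.8,6,1],"claw": 0},{"travel": [-1.6,5.3,4],"dr": [-2.4,8,1.3],"claw": 0},{"travel": [-2,6.6,5.3],"dr": [-3.2,10.8,1.7],"claw": 0},{"travel": [-2,6.6,5.3],"dr": [-3.2,10.8,1.7],"claw": 0},{"travel": [-2,6.6,5.3],"dr": [-3.2,10.8,1.7],"claw": 0},{"travel": [-2,6.6,5.3],"dr": [-3.2,10.8,1.7],"claw": 0},{"travel": [-2,6.6,5.3],"dr": [-3.2,10.8,1.7],"claw": 0},{"travel": [-2,6.6,5.3],"dr": [-3.2,10.8,1.7],"claw": 0}]'

```text
time: 15.5
eef_pos: [475.1, -255.9, 173.7]
orientation: [-2.862, -0.148, -1.185]
ft_force: [-0.1, 0.2, 0.7]
opening: 0.998
```

```bash
python3 - <<'E'
from h import *
A=ori(45,6); H=np.array([498.5,-253,150]); G=H+57*A[:,2]
go(G,A)
a,_=snap('scene','s6');b,_=snap('top','t6')
o=env.get_obs();p=o['eef_pos'];d=R.from_rotvec(o['orientation']).as_matrix()[:,2]
A_=cv2.resize(a[70:180,150:260],None,fx=5,fy=5,interpolation=cv2.INTER_CUBIC)
for k,c in((0,(255,0,255)),(-38,(0,255,0)),(-57,(255,255,0))):
    u,v=proj('scene',p+k*d)[0]; cv2.drawMarker(A_,(int((u-150)*5),int((v-70)*5)),c,0,12)
u,v=proj('scene',p+[0,0,38])[0]; cv2.drawMarker(A_,(int((u-150)*5),int((v-70)*5)),(0,0,255),1,12)
cv2.imwrite('pics/c7.png',A_)
# cloud of gripper in tool frame
Rm=R.from_rotvec(o['orientation']).as_matrix()
for n,t in(('scene','s6'),('top','t6')):
    P,im=cloud(n,t); L=(P-p)@Rm; m=(abs(L[:,0])<25)&(abs(L[:,1])<75)&(L[:,2]>-150)&(L[:,2]<25)&(P[:,2]>60)
    q=L[m]
    for z in range(-150,30,10):
        s=q[(q[:,2]>=z)&(q[:,2]<z+10)]
        if len(s): print(n,z,len(s),s.min(0).round(0),s.max(0).round(0))
E
```

```text
t 15.5 tcp [ 475.1 -255.9  173.7] z [ 0.703  0.074 -0.707] x [0.704 0.073 0.707] op 0.998 F [-0.1  0.2  0.7] q [ 1.57  0.27 -0.91  2.34 -1.36  0.35  0.52]
travel [-0.   -0.04  9.04] dr [-0.    0.02 -0.08]
scene -150 104 [ -11.  -71. -150.] [  23.   74. -140.]
scene -140 80 [ -13.  -74. -140.] [  24.   72. -130.]
scene -130 92 [ -16.  -72. -130.] [  23.   71. -120.]
scene -120 90 [ -19.  -74. -120.] [  24.   74. -111.]
scene -110 71 [ -15.  -73. -110.] [  21.   72. -100.]
scene -100 41 [ -14.  -71. -100.] [ 19.  67. -90.]
scene -90 32 [-15. -58. -90.] [ 16.  58. -80.]
scene -80 31 [-10. -57. -80.] [ 17.  61. -70.]
scene -70 30 [-12. -58. -70.] [ 15.  55. -60.]
scene -60 21 [ -8. -59. -60.] [ 16.  55. -51.]
scene -50 2 [  1. -41. -49.] [  1.  47. -49.]
scene 0 10 [-5. -8.  5.] [12.  7. 10.]
scene 10 19 [-15. -10.  10.] [22. 11. 20.]
scene 20 13 [-16. -10.  20.] [25. 10. 25.]
top -150 202 [ -11.  -71. -150.] [  20.   68. -140.]
top -140 157 [ -12.  -72. -140.] [  21.   69. -130.]
top -130 127 [ -15.  -73. -130.] [  20.   72. -120.]
top -120 174 [ -18.  -74. -120.] [  19.   73. -110.]
top -110 141 [ -12.  -75. -110.] [  17.   72. -100.]
top -100 58 [  -8.  -75. -100.] [ 15.  70. -90.]
top -90 40 [ -9. -57. -90.] [ 13.  53. -80.]
top -80 49 [-11. -57. -80.] [ 13.  55. -70.]
top -70 47 [-11. -57. -70.] [ 14.  54. -60.]
top -60 23 [-12. -55. -59.] [ 13.  54. -52.]
top -50 3 [  2. -49. -50.] [  6.  43. -49.]
top 0 22 [-6. -5.  0.] [12.  8. 10.]
top 10 35 [-12.  -6.  10.] [20.  8. 20.]
top 20 20 [-21.  -5.  20.] [24.  7. 25.]
```

View pics/c7.png

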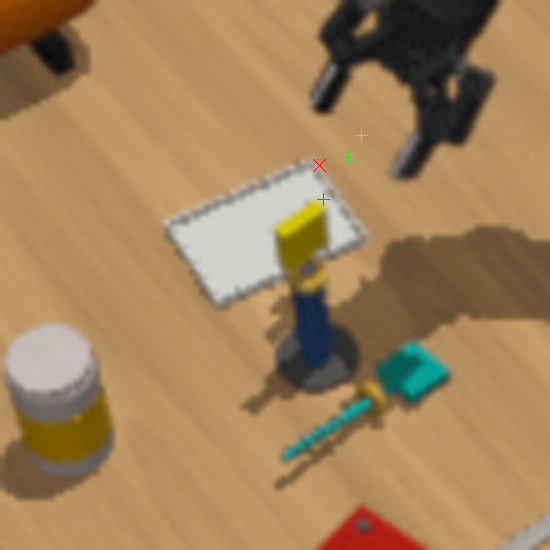

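Emit:
move_arm --series '[{"travel": [0,0,1.5],"dr": [0,0,0],"claw": 0},{"travel": [0,0,3],"dr": [0,0,0],"claw": 0},{"travel": [0,0,5],"dr": [0,0,0],"claw": 0},{"travel": [0,0,7],"dr": [0,0,0],"claw": 0},{"travel": [0,0,8],"dr": [0,0,0],"claw": 0},{"travel": [0,0,9],"dr": [0,0,0],"claw": 0},{"travel": [0,0,9],"dr": [0,0,0],"claw": 0},{"travel": [0,0,9],"dr": [0,0,0],"claw": 0},{"travel": [0,0,9],"dr": [0,0,0],"claw": 0},{"travel": [0,0,9],"dr": [0,0,0],"claw": 0}]'

```text
time: 16.85
eef_pos: [535.0, -260.7, 127.6]
orientation: [-2.851, -0.167, -1.141]
ft_force: [-0.1, -0.2, 0.2]
opening: 1.0
```

Emit:
move_arm --series '[{"travel": [0,0,0],"dr": [0,0,0],"claw": 1},{"travel": [0,0,0],"dr": [0,0,0],"claw": 1},{"travel": [0,0,0],"dr": [0,0,0],"claw": 1},{"travel": [0,0,0],"dr": [0,0,0],"claw": 1},{"travel": [0,0,0],"dr": [0,0,0],"claw": 1},{"travel": [0,0,0],"dr": [0,0,0],"claw": 1},{"travel": [0,0,0],"dr": [0,0,0],"claw": 1},{"travel": [0,0,0],"dr": [0,0,0],"claw": 1},{"travel": [0,0,0],"dr": [0,0,0],"claw": 1},{"travel": [0,0,0],"dr": [0,0,0],"claw": 1}]'

```text
time: 18.1
eef_pos: [535.4, -257.9, 127.7]
orientation: [-2.846, -0.171, -1.141]
ft_force: [-3.2, 4.4, 6.0]
opening: 0.154
```

```bash
python3 - <<'E'
from h import *
o=env.get_obs();print(o['wrist_torque'].round(2))
A=ori(45,6);go(o['eef_pos']+[0,0,115],A)
E
```

```text
[0.97 0.72 0.69]
t 18.1 tcp [ 535.4 -257.9  127.7] z [ 0.684  0.107 -0.722] x [0.718 0.077 0.692] op 0.154 F [-3.2  4.4  6. ] q [ 1.43  0.48 -0.91  2.25 -1.37  0.17  0.54]
travel [ 7.95 -0.28 -8.3 ] dr [-1.99  1.25  0.05]
```

```bash
cat > kin.py <<'E'
import numpy as np, itertools
from scipy.spatial.transform import Rotation as R
from scipy.optimize import least_squares
D=[([166.0,-653.7,193.7],[-.001,.002,-1],[.969,.246,0],[1.2139,.4777,.0223,1.5563,-.0115,1.1093,-.0831]),
([424.4,-205.2,264.5],[0,0,-1],[.969,.246,0],[.61,.09,-.31,1.92,.03,1.14,-1.03]),
([587.7,77.2,202],[.002,0,-1],[.97,.245,.002],[.15,.38,-.5,1.73,.2,1.09,-1.74]),
([587.9,82.2,120.7],[0,0,-1],[.969,.246,0],[.12,.47,-.48,1.8,.26,.94,-1.79]),
([511.1,261.9,26.1],[-.001,0,-1],[.969,.246,-.001],[-.21,.57,-.48,1.9,.38,.75,-2.23]),
([513.9,264.6,244.3],[.01,.006,-1],[.969,.247,.011],[-.12,.32,-.58,1.71,.19,1.15,-2.08]),
([451.8,-193.4,230.3],[.551,.112,-.827],[.818,.121,.562],[.62,-.05,-.05,2.3,-.79,.59,-.24]),
([475.1,-255.9,173.7],[.703,.074,-.707],[.704,.073,.707],[1.57,.27,-.91,2.34,-1.36,.35,.52]),
([535.4,-257.9,127.7],[.684,.107,-.722],[.718,.077,.692],[1.43,.48,-.91,2.25,-1.37,.17,.54])]
def rz(a): return R.from_euler('z',a).as_matrix()
def ry(a): return R.from_euler('y',a).as_matrix()
def fk(q,p,s,c=0):
    y0,h,L1,a,L2,L3,c7,b,o1,o2=p; q=np.asarray(q)
    x=np.array([0,0,h]); M=rz(y0+s[0]*q[0])@ry(q[1])
    x=x+M@[a,o1,L1]; M=M@rz(s[1]*q[2])@ry(q[3]); x=x+M@[b,o2,L2]
    M=M@rz(s[2]*q[4])@ry(q[5]); x=x+M@[0,0,L3]; M=M@rz(s[3]*q[6]+c7); return x,M
def res(p,s):
    e=[]
    for pos,z,xx,q in D:
        x,M=fk(q,p,s); e+=[*(x-pos),*(300*(M[:,2]-z)),*(300*(M[:,0]-xx))]
    return np.array(e)
def fit():
    best=None
    for s in itertools.product((1,-1),repeat=4):
        for y0,c7 in itertools.product((0,),(0,1.57,3.14,-1.57)):
            f=least_squares(res,[y0,300,400,0,400,250,c7,0,0,0],args=(s,),max_nfev=60,loss='soft_l1',f_scale=5)
            if best is None or f.cost<best[0]: best=(f.cost,s,f.x)
    return best
if __name__=='__main__':
    c,s,p=fit(); print(c,s,p.round(3)); print(res(p,s).reshape(-1,9).round(0)); np.savez('kin.npz',s=s,p=p)
E
python3 kin.py
```

```text
86.5778570704565 (-1, -1, -1, -1) [-2.00000e-03  2.99380e+02  5.40280e+02  3.42000e-01  4.75672e+02
  3.67547e+02  1.56700e+00  5.91300e+00 -2.76210e+01 -3.45100e+01]
[[-1. -0.  0.  0. -0.  0. -0.  1. -0.]
 [-1. -1. -1. -1.  0.  0. -0.  2. -1.]
 [-4.  1. -3. -3. -0.  0. -0. -0. -3.]
 [-2.  2. -2. -2. -0.  0. -0.  2. -2.]
 [ 4. -1.  3.  4.  1.  0.  0. -0.  4.]
 [ 3.  3.  2.  1.  2.  0.  0. -2.  2.]
 [ 1.  0.  1. -0.  0. -0.  0.  1. -0.]
 [-1.  1. -1. -1. -0. -1.  1.  1. -1.]
 [-0. -1. -1. -0. -1. -0.  1. -4. -1.]]
```

```bash
cat > plan.py <<'E'
from kin import *
z=np.load('kin.npz');S=z['s'];Pk=z['p']
LO=np.array([-2.96,-.34,-1.41,.24,-1.37,.17,-2.96]);HI=np.array([2.96,2.1,1.46,2.44,4.51,1.92,2.96])
def ori(alpha,yaw):
    a,y=np.radians([alpha,yaw]); z=np.array([np.sin(a)*np.cos(y),np.sin(a)*np.sin(y),-np.cos(a)]); j=np.array([np.sin(y),-np.cos(y),0])
    return np.stack([np.cross(j,z),j,z],1)
rng=np.random.default_rng(0)
def ik(pos,A,m=.06,n=8,seed=None):
    best=(1e9,None)
    for k in range(n):
        q0=rng.uniform(LO+.1,HI-.1) if (seed is None or k) else np.clip(seed,LO+m,HI-m)
        def f(q):
            x,M=fk(q,Pk,S); return np.r_[x-pos,300*(M[:,2]-A[:,2]),300*(M[:,0]-A[:,0])]
        r=least_squares(f,q0,bounds=(LO+m,HI-m),max_nfev=80)
        e=np.abs(r.fun).max()
        if e<best[0]: best=(e,r.x)
        if e<2: break
    return best
E
python3 - <<'E'
from plan import *
H=np.array([498.5,-253,150]);T=np.array([586.5,80.5,170]);tip=np.array([459,-387,190.])
for al in(45,30,15,0,-15,-30,-45):
    row=[]
    for yw in(6,186):
        A=ori(al,yw);row.append(('stand',yw,round(ik(H+57*A[:,2],A)[0],0), round(ik(H+[0,0,110]+57*A[:,2],A)[0],0)))
    for yw in(-30,8,45,188):
        A=ori(al,yw);row.append(('tank',yw,round(ik(T+57*A[:,2],A)[0],0),round(ik(T+[0,0,100]+57*A[:,2],A)[0],0)))
    for ps in(-130,-85,-40,5,50,95,140):
        for sg in(-1,1):
            a2=al+90*sg
            if abs(a2)>92: continue
            A=ori(a2,ps);w=np.array([np.cos(np.radians(ps)),np.sin(np.radians(ps)),0])
            h=tip-sg*140*w
            e=ik(h+57*A[:,2],A,n=5)[0]
            if e<3: row.append(('fin',a2,ps))
    print(al,row)
E
```

```text
45 [('stand', 6, np.float64(0.0), np.float64(0.0)), ('stand', 186, np.float64(0.0), np.float64(0.0)), ('tank', -30, np.float64(1.0), np.float64(0.0)), ('tank', 8, np.float64(0.0), np.float64(1.0)), ('tank', 45, np.float64(0.0), np.float64(0.0)), ('tank', 188, np.float64(0.0), np.float64(12.0)), ('fin', -45, -130), ('fin', -45, -85), ('fin', -45, 5), ('fin', -45, 50), ('fin', -45, 95)]
30 [('stand', 6, np.float64(0.0), np.float64(51.0)), ('stand', 186, np.float64(0.0), np.float64(0.0)), ('tank', -30, np.float64(0.0), np.float64(0.0)), ('tank', 8, np.float64(0.0), np.float64(0.0)), ('tank', 45, np.float64(0.0), np.float64(0.0)), ('tank', 188, np.float64(0.0), np.float64(0.0)), ('fin', -60, -130), ('fin', -60, 50), ('fin', -60, 95)]
15 [('stand', 6, np.float64(0.0), np.float64(93.0)), ('stand', 186, np.float64(0.0), np.float64(0.0)), ('tank', -30, np.float64(0.0), np.float64(0.0)), ('tank', 8, np.float64(0.0), np.float64(0.0)), ('tank', 45, np.float64(0.0), np.float64(0.0)), ('tank', 188, np.float64(0.0), np.float64(0.0)), ('fin', -75, -130), ('fin', -75, 50), ('fin', -75, 95)]
0 [('sta
[... 790 characters left out ...]
)), ('stand', 186, np.float64(0.0), np.float64(0.0)), ('tank', -30, np.float64(0.0), np.float64(0.0)), ('tank', 8, np.float64(0.0), np.float64(0.0)), ('tank', 45, np.float64(0.0), np.float64(0.0)), ('tank', 188, np.float64(0.0), np.float64(0.0)), ('fin', 60, -130), ('fin', 60, -85), ('fin', 60, 5), ('fin', 60, 50)]
-45 [('stand', 6, np.float64(0.0), np.float64(0.0)), ('stand', 186, np.float64(0.0), np.float64(0.0)), ('tank', -30, np.float64(0.0), np.float64(0.0)), ('tank', 8, np.float64(0.0), np.float64(12.0)), ('tank', 45, np.float64(0.0), np.float64(0.0)), ('tank', 188, np.float64(0.0), np.float64(0.0)), ('fin', 45, -130), ('fin', 45, -85), ('fin', 45, 5), ('fin', 45, 50), ('fin', 45, 95)]
```

Emit:
move_arm --series '[{"travel": [0,0,0],"dr": [0,0,0],"claw": 0},{"travel": [0,0,0],"dr": [0,0,0],"claw": 0},{"travel": [0,0,0],"dr": [0,0,0],"claw": 0},{"travel": [0,0,0],"dr": [0,0,0],"claw": 0},{"travel": [0,0,-2],"dr": [0,0,0],"claw": 0},{"travel": [0,0,-4],"dr": [0,0,0],"claw": 0},{"travel": [0,0,-6],"dr": [0,0,0],"claw": 0},{"travel": [1,0,-8],"dr": [0,0,0],"claw": 0},{"travel": [2.5,0,-9],"dr": [0,-8,0],"claw": 0},{"travel": [4,0,-10],"dr": [0,-16,0],"claw": 0}]'

```text
time: 19.35
eef_pos: [495.5, -260.4, 213.1]
orientation: [-2.918, -0.196, -0.896]
ft_force: [0.3, 0.9, -0.4]
opening: 1.0
```

```bash
python3 - <<'E'
from h import *
A=ori(-30,6); H=np.array([498.5,-253,150])
go(H+57*A[:,2]-110*A[:,2],A)
A=ori(0,6);go([480,-250,300],A)
E
```

```text
t 19.35 tcp [ 495.5 -260.4  213.1] z [ 0.552  0.116 -0.825] x [0.821 0.098 0.563] op 1.0 F [ 0.3  0.9 -0.4] q [ 1.19  0.16 -0.58  2.14 -0.7   0.56 -0.26]
travel [ 1.54 -0.5   3.16] dr [ -2.59 -64.23   2.45]
t 19.35 tcp [ 495.5 -260.4  213.1] z [ 0.552  0.116 -0.825] x [0.821 0.098 0.563] op 1.0 F [ 0.3  0.9 -0.4] q [ 1.19  0.16 -0.58  2.14 -0.7   0.56 -0.26]
travel [ 3.72 -1.61 -7.91] dr [ -3.02 -34.24   1.63]
```

Emit:
move_arm --series '[{"travel": [1.7,-0.1,-2.5],"dr": [-0.3,-8,0.3],"claw": 0},{"travel": [2.5,-0.2,-2.5],"dr": [-0.6,-16,0.6],"claw": 0},{"travel": [3,-0.3,-2],"dr": [-1,-24,0.9],"claw": 0},{"travel": [3,-0.4,-1.5],"dr": [-1.3,-32,1.2],"claw": 0},{"travel": [3.5,-0.5,-1],"dr": [-1.6,-40,1.5],"claw": 0},{"travel": [3.5,-0.5,-0.5],"dr": [-2,-48,1.8],"claw": 0},{"travel": [3.5,-0.5,0],"dr": [-2.3,-56,2.1],"claw": 0},{"travel": [3.5,-0.5,0],"dr": [-2.6,-64.2,2.4],"claw": 0},{"travel": [3.5,-0.5,0],"dr": [-2.6,-64.2,2.4],"claw": 0},{"travel": [3.5,-0.5,0],"dr": [-2.6,-64.2,2.4],"claw": 0}]'

```text
time: 20.6
eef_pos: [524.4, -251.6, 233.1]
orientation: [3.006, 0.162, -0.796]
ft_force: [-0.4, 0.1, 0.1]
opening: 1.003
```

```bash
python3 - <<'E'
from h import *
for n in('scene','top'):
    t=n[0]+'8'; snap(n,t); P,im=cloud(n,t); hsv=cv2.cvtColor(im[None],cv2.COLOR_BGR2HSV)[0]
    q=P[(np.hypot(P[:,0]-498,P[:,1]+253)<50)&(P[:,2]>125)&(hsv[:,0]>=22)&(hsv[:,0]<=33)&(hsv[:,1]>120)]
    if len(q)>5:
        tp=q[q[:,2]>165]; print(n,len(q),q.mean(0).round(0),np.percentile(q,[3,97],axis=0).round(0).tolist(),'top',tp.mean(0).round(0))
        w,V=np.linalg.eigh(np.cov(q[:,:2].T)); print('yaw',np.degrees(np.arctan2(V[1,1],V[0,1])))
A=ori(-30,6); H=np.array([498.5,-253,150])
go(H+57*A[:,2],A)
E
```

```text
scene 92 [ 503. -252.  158.] [[483.0, -262.0, 134.0], [521.0, -245.0, 175.0]] top [ 501. -255.  171.]
yaw -168.92833106737706
top 127 [ 497. -254.  164.] [[478.0, -264.0, 137.0], [518.0, -247.0, 175.0]] top [ 498. -256.  171.]
yaw -170.808676608993
t 20.7 tcp [ 524.  -252.2  234.3] z [-0.491 -0.053 -0.87 ] x [ 0.865  0.092 -0.494] op 0.997 F [ 0.2 -0.7 -0.1] q [ 0.47  0.62 -0.37  1.36  0.32  1.71 -1.4 ]
travel [ 1.91 -0.21 14.29] dr [ 0.1  -0.4   0.04]
```

```bash
python3 - <<'E'
from h import *
A=ori(-30,9); H=np.array([499,-254,150])
go(H+57*A[:,2],A)
E
```

```text
t 20.7 tcp [ 524.  -252.2  234.3] z [-0.491 -0.053 -0.87 ] x [ 0.865  0.092 -0.494] op 0.997 F [ 0.2 -0.7 -0.1] q [ 0.47  0.62 -0.37  1.36  0.32  1.71 -1.4 ]
travel [ 1.95  0.04 14.27] dr [-1.39 -0.4  -2.56]
```

Emit:
move_arm --series '[{"travel": [1,0,1],"dr": [-0.7,-0.2,-1.3],"claw": 0},{"travel": [2,0,3],"dr": [-1.4,-0.4,-2.6],"claw": 0},{"travel": [2,0,5.5],"dr": [-1.4,-0.4,-2.6],"claw": 0},{"travel": [2,0,8],"dr": [-1.4,-0.4,-2.6],"claw": 0},{"travel": [2,0,10.5],"dr": [-1.4,-0.4,-2.6],"claw": 0},{"travel": [2,0,12.5],"dr": [-1.4,-0.4,-2.6],"claw": 0},{"travel": [2,0,14.2],"dr": [-1.4,-0.4,-2.6],"claw": 0},{"travel": [2,0,14.2],"dr": [-1.4,-0.4,-2.6],"claw": 0},{"travel": [2,0,14.2],"dr": [-1.4,-0.4,-2.6],"claw": 0},{"travel": [2,0,14.2],"dr": [-1.4,-0.4,-2.6],"claw": 0}]'

```text
time: 21.95
eef_pos: [472.7, -257.0, 100.5]
orientation: [2.986, 0.239, -0.801]
ft_force: [0.9, 1.1, -0.2]
opening: 0.999
```

```bash
python3 - <<'E'
from h import *
A=ori(-30,9); H=np.array([499,-254,150])
go(H+57*A[:,2],A)
E
```

```text
t 21.95 tcp [ 472.7 -257.   100.5] z [-0.494 -0.079 -0.866] x [ 0.855  0.138 -0.501] op 0.999 F [ 0.9  1.1 -0.2] q [ 0.5   0.68 -0.38  1.6   0.38  1.44 -1.43]
travel [-0.18  0.12  0.09] dr [0.02 0.04 0.15]
```

Well placed; close.

Emit:
move_arm --series '[{"travel": [-0.1,0.1,0],"dr": [0,0,0],"claw": 0.5},{"travel": [-0.1,0.1,0],"dr": [0,0,0],"claw": 1},{"travel": [-0.1,0.1,0],"dr": [0,0,0],"claw": 1},{"travel": [-0.1,0.1,0],"dr": [0,0,0],"claw": 1},{"travel": [-0.1,0.1,0],"dr": [0,0,0],"claw": 1},{"travel": [-0.1,0.1,0],"dr": [0,0,0],"claw": 1},{"travel": [-0.1,0.1,0],"dr": [0,0,0],"claw": 1},{"travel": [-0.1,0.1,0],"dr": [0,0,0],"claw": 1},{"travel": [-0.1,0.1,0],"dr": [0,0,0],"claw": 1},{"travel": [-0.1,0.1,0],"dr": [0,0,0],"claw": 1}]'

```text
time: 23.2
eef_pos: [471.1, -258.1, 100.4]
orientation: [2.986, 0.239, -0.804]
ft_force: [-0.2, -0.0, -1.0]
opening: 0.155
```

```bash
python3 - <<'E'
from h import *
o=env.get_obs(); go(o['eef_pos']+[0,0,120]); 
from plan import ik
A=R.from_rotvec(o['orientation']).as_matrix()
print(A.T@[0,0,1])
E
```

```text
t 23.2 tcp [ 471.1 -258.1  100.4] z [-0.496 -0.078 -0.865] x [ 0.854  0.138 -0.502] op 0.155 F [-0.2 -0.  -1. ] q [ 0.5   0.68 -0.37  1.6   0.38  1.44 -1.42]
travel [ -6.02  -0.02 -10.38] dr [0. 0. 0.]
[-0.5020089  -0.00149506 -0.86486116]
```

Emit:
move_arm --series '[{"travel": [-1,0,-1.7],"dr": [0,0,0],"claw": 1},{"travel": [-2.5,0,-4.3],"dr": [0,0,0],"claw": 1},{"travel": [-4,0,-6.9],"dr": [0,0,0],"claw": 1},{"travel": [-5.5,0,-9.5],"dr": [0,0,0],"claw": 1},{"travel": [-7,0,-12.1],"dr": [0,0,0],"claw": 1},{"travel": [-5.5,-4,-13],"dr": [0,0,0],"claw": 1},{"travel": [-4,-8,-13.9],"dr": [0,0,0],"claw": 1},{"travel": [-2.4,-12,-14.8],"dr": [0,0,0],"claw": 1},{"travel": [-0.9,-16,-15.6],"dr": [0,0,0],"claw": 1},{"travel": [0.6,-20,-16.5],"dr": [0,0,0],"claw": 1}]'

```text
time: 24.45
eef_pos: [526.6, -45.6, 241.9]
orientation: [2.986, 0.239, -0.802]
ft_force: [0.4, -0.2, -0.9]
opening: 0.155
```

```bash
python3 - <<'E'
from h import *
A=ori(-30,9); T=np.array([588,81,210]); go(T+57*A[:,2],A)
E
```

```text
t 24.45 tcp [526.6 -45.6 241.9] z [-0.495 -0.078 -0.865] x [ 0.854  0.138 -0.501] op 0.155 F [ 0.4 -0.2 -0.9] q [ 0.24  0.58 -0.47  1.44  0.22  1.71 -1.67]
travel [  8.59 -11.53   4.43] dr [0.01 0.06 0.14]
```

Emit:
move_arm --series '[{"travel": [1.5,-4,-0.8],"dr": [0,0,0],"claw": 1},{"travel": [3,-8,-1.7],"dr": [0,0,0],"claw": 1},{"travel": [4.1,-10.5,-2.3],"dr": [0,0,0],"claw": 1},{"travel": [4.5,-11.5,-2.5],"dr": [0,0,0],"claw": 1},{"travel": [4.5,-11.5,-2.5],"dr": [0,0,0],"claw": 1},{"travel": [4.5,-11.5,-2.5],"dr": [0,0,0],"claw": 1},{"travel": [4.5,-11.5,-2.5],"dr": [0,0,0],"claw": 1},{"travel": [4.5,-11.5,-2.5],"dr": [0,0,0],"claw": 1},{"travel": [4.5,-11.5,-2.5],"dr": [0,0,0],"claw": 1},{"travel": [4.5,-11.5,-2.5],"dr": [0,0,0],"claw": 1}]'

```text
time: 25.7
eef_pos: [558.9, 74.7, 239.6]
orientation: [2.986, 0.239, -0.804]
ft_force: [0.1, 0.8, -0.3]
opening: 0.156
```

```bash
python3 - <<'E'
from h import *
A=ori(-30,9); T=np.array([588,81,170]); go(T+57*A[:,2],A)
a,_=snap('scene','s9')
o=env.get_obs();Rm=R.from_rotvec(o['orientation']).as_matrix();h=o['eef_pos']-57*Rm[:,2]; print('handle',h.round(1))
q=proj('scene',[h,h-[0,0,50],h-[0,0,140],[588,81,120]]);print(q.round(1))
u0,v0=205,130
B=cv2.resize(a[v0:v0+75,u0:u0+75],None,fx=8,fy=8,interpolation=cv2.INTER_CUBIC)
for u,v in q: cv2.drawMarker(B,(int((u-u0+.5)*8),int((v-v0+.5)*8)),(255,0,255),0,8)
cv2.imwrite('pics/c8.png',B)
E
```

```text
t 25.7 tcp [558.9  74.7 239.6] z [-0.496 -0.078 -0.865] x [ 0.854  0.138 -0.502] op 0.156 F [ 0.1  0.8 -0.3] q [ 0.08  0.65 -0.5   1.33  0.17  1.74 -1.83]
travel [ 6.08 -0.15 10.23] dr [-0.01  0.14  0.15]
handle [587.1  79.2 288.9]
[[240.9 165. ]
 [241.3 173.8]
 [242.  188.6]
 [242.3 193.6]]
```

View pics/c8.png

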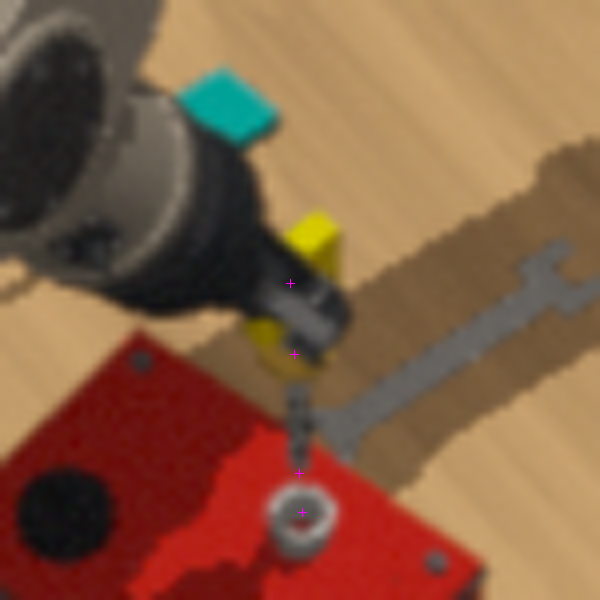

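Emit:
move_arm --series '[{"travel": [0.6,-0.2,0.9],"dr": [0,0.1,0.1],"claw": 1},{"travel": [1.1,-0.2,1.7],"dr": [0,0.1,0.1],"claw": 1},{"travel": [1.6,-0.2,2.6],"dr": [0,0.1,0.1],"claw": 1},{"travel": [2.1,-0.2,3.5],"dr": [0,0.1,0.1],"claw": 1},{"travel": [2.6,-0.2,4.3],"dr": [0,0.1,0.1],"claw": 1},{"travel": [3.1,-0.2,5.2],"dr": [0,0.1,0.1],"claw": 1},{"travel": [3.6,-0.2,6.1],"dr": [0,0.1,0.1],"claw": 1},{"travel": [4.1,-0.2,6.9],"dr": [0,0.1,0.1],"claw": 1},{"travel": [4.6,-0.2,7.8],"dr": [0,0.1,0.1],"claw": 1},{"travel": [4.6,-0.2,7.8],"dr": [0,0.1,0.1],"claw": 1}]'

```text
time: 27.0
eef_pos: [558.6, 76.8, 148.1]
orientation: [2.986, 0.236, -0.804]
ft_force: [0.0, -0.2, -0.9]
opening: 0.154
```

```bash
python3 - <<'E'
from h import *
A=ori(-30,9); T=np.array([588,81,170]); go(T+57*A[:,2],A); print(env.get_obs()['wrist_torque'].round(2))
E
```

```text
t 27.0 tcp [558.6  76.8 148.1] z [-0.496 -0.078 -0.865] x [ 0.854  0.136 -0.502] op 0.154 F [ 0.  -0.2 -0.9] q [ 0.07  0.73 -0.49  1.41  0.2   1.59 -1.85]
travel [1.48 0.04 2.32] dr [-0.01  0.13  0.05]
[ 0.08 -0.59 -0.03]
```

Emit:
move_arm --series '[{"travel": [0.3,0,0.5],"dr": [0,0.1,0],"claw": 1},{"travel": [0.6,0,1],"dr": [0,0.1,0],"claw": 1},{"travel": [0.9,0,1.5],"dr": [0,0.1,0],"claw": 1},{"travel": [1.1,0,1.9],"dr": [0,0.1,0],"claw": 1},{"travel": [1.2,0,2.1],"dr": [0,0.1,0],"claw": 1},{"travel": [1.3,0,2.25],"dr": [0,0.1,0],"claw": 1},{"travel": [1.35,0,2.35],"dr": [0,0.1,0],"claw": 1},{"travel": [1.4,0,2.4],"dr": [0,0.1,0],"claw": 1},{"travel": [1.4,0,2.4],"dr": [0,0.1,0],"claw": 1},{"travel": [1.4,0,2.4],"dr": [0,0.1,0],"claw": 1}]'

```text
time: 28.25
eef_pos: [559.3, 77.1, 121.4]
orientation: [2.988, 0.236, -0.799]
ft_force: [-0.7, 0.1, -0.9]
opening: 0.157
```

```bash
python3 - <<'E'
from h import *
A=ori(-30,9); T=np.array([588,81,170]); go(T+57*A[:,2],A); print(env.get_obs()['wrist_torque'].round(2))
E
```

```text
t 28.25 tcp [559.3  77.1 121.4] z [-0.493 -0.078 -0.867] x [ 0.856  0.136 -0.499] op 0.157 F [-0.7  0.1 -0.9] q [ 0.07  0.75 -0.48  1.43  0.21  1.55 -1.85]
travel [0.07 0.06 0.04] dr [-0.02 -0.07  0.05]
[ 0.13 -0.62 -0.02]
```

Emit:
move_arm --series '[{"travel": [0.03,0,0.04],"dr": [0,0,0],"claw": 1},{"travel": [0.05,0,0.09],"dr": [0,0,0],"claw": 1},{"travel": [0.08,0,0.13],"dr": [0,0,0],"claw": 1},{"travel": [0.1,0,0.17],"dr": [0,0,0],"claw": 1},{"travel": [0.13,0,0.22],"dr": [0,0,0],"claw": 1},{"travel": [0.15,0,0.26],"dr": [0,0,0],"claw": 1},{"travel": [0.15,0,0.26],"dr": [0,0,0],"claw": 1},{"travel": [0.15,0,0.26],"dr": [0,0,0],"claw": 1},{"travel": [0.15,0,0.26],"dr": [0,0,0],"claw": 1},{"travel": [0.15,0,0.26],"dr": [0,0,0],"claw": 1}]'

```text
time: 29.5
eef_pos: [559.4, 77.0, 120.0]
orientation: [2.987, 0.236, -0.799]
ft_force: [-1.0, -1.0, 9.9]
opening: 0.153
```

```bash
python3 - <<'E'
from h import *
A=ori(-30,9); T=np.array([588,81,170]); go(T+57*A[:,2],A); print(env.get_obs()['wrist_torque'].round(2))
a,_=snap('scene','s10'); cv2.imwrite('pics/c9.png',cv2.resize(a[150:215,210:275],None,fx=8,fy=8,interpolation=cv2.INTER_CUBIC))
E
```

```text
t 29.5 tcp [559.4  77.  120. ] z [-0.493 -0.078 -0.867] x [ 0.856  0.136 -0.499] op 0.153 F [-1.  -1.   9.9] q [ 0.07  0.76 -0.48  1.43  0.21  1.55 -1.85]
travel [ 0.    0.06 -0.08] dr [-0.01 -0.07  0.04]
[-0.25  0.79  0.1 ]
```

View pics/c9.png

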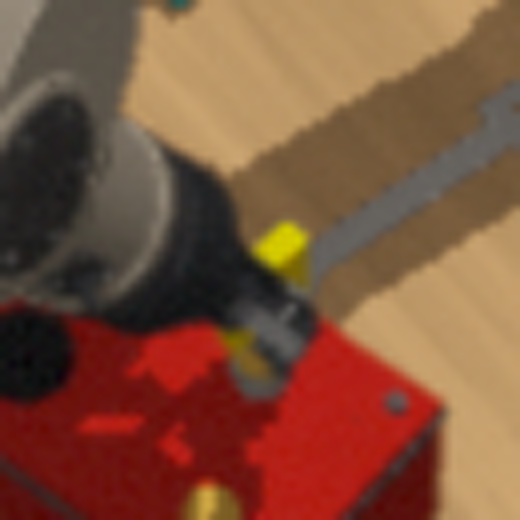

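Emit:
move_arm --series '[{"travel": [-0.5,0,-0.9],"dr": [0,0,0],"claw": 1},{"travel": [-1,0,-1.7],"dr": [0,0,0],"claw": 1},{"travel": [-2,0,-3.5],"dr": [0,0,0],"claw": 1},{"travel": [-3,0,-5.2],"dr": [0,0,0],"claw": 1},{"travel": [-4,0,-6.9],"dr": [0,0,0],"claw": 1},{"travel": [-5,0,-8.7],"dr": [0,0,0],"claw": 1},{"travel": [-6,0,-10.4],"dr": [0,0,0],"claw": 1},{"travel": [-7,0,-12.1],"dr": [0,0,0],"claw": 1},{"travel": [-8,0,-13.9],"dr": [0,0,0],"claw": 1},{"travel": [-8,0,-13.9],"dr": [0,0,0],"claw": 1}]'

```text
time: 30.8
eef_pos: [560.1, 77.4, 280.5]
orientation: [2.989, 0.236, -0.794]
ft_force: [0.2, -1.2, -0.9]
opening: 0.155
```

```bash
cat > sim.py <<'E'
from h import *
import plan
from plan import ik,fk,Pk,S,LO,HI
from scipy.spatial.transform import Slerp
o=env.get_obs(); q0=o['joint_positions']; R0=R.from_rotvec(o['orientation']); p0=o['eef_pos']
print(fk(q0,Pk,S)[0]-p0,p0.round(0))
def run(ps,al2,tip,via):
    w=np.array([np.cos(np.radians(ps)),np.sin(np.radians(ps)),0]); A=ori(al2,ps)
    w=A@(ori(-30,0).T@[0,0,-1.]) # tip direction
    pT=tip-140*w+57*A[:,2]; q=q0.copy(); worst=0; mar=9
    pts=[(p0,R0),(np.array(via),R0),(pT,R.from_matrix(A))]
    for (a,Ra),(b,Rb) in zip(pts,pts[1:]):
        sl=Slerp([0,1],R.concatenate([Ra,Rb]))
        for t in np.linspace(.1,1,10):
            e,q=ik1(a+t*(b-a),sl(t).as_matrix(),q); worst=max(worst,e); mar=min(mar,np.min(np.r_[q-LO,HI-q]))
    return round(e,1),round(worst,1),round(mar,2),q.round(2),pT.round(0)
from scipy.optimize import least_squares
def ik1(p,A,q):
    q=np.clip(q,LO+.002,HI-.002)
    f=lambda x:np.r_[(lambda X,M:np.r_[X-p,300*(M[:,2]-A[:,2]),300*(M[:,0]-A[:,0])])(*fk(x,Pk,S)),3*(x-q)]
    r=least_squares(f,q,bounds=(LO,HI)); return np.abs(r.fun[:9]).max(),r.x
E
python3 - <<'E'
from sim import *
go([0,0,0])
for ps in(-85,-60,-40,-20,5,30):
  for al in(60,50):
    for z in(190,260): print(ps,al,z,run(ps,al,np.array([459,-387,float(z)]),[500,-200,300]))
E
```

```text
[-0.48118621  1.04308435  0.43151567] [560.  77. 280.]
t 30.8 tcp [560.1  77.4 280.5] z [-0.49  -0.077 -0.868] x [ 0.857  0.137 -0.496] op 0.155 F [ 0.2 -1.2 -0.9] q [ 0.07  0.62 -0.5   1.28  0.16  1.81 -1.83]
travel [-35.17  -1.13  52.4 ] dr [0. 0. 0.]
-85 60 190 (np.float64(0.0), np.float64(0.2), np.float64(0.0), array([-1.11,  1.15,  1.35,  2.33, -0.17,  0.32, -2.96]), array([ 451., -297.,  162.]))
-85 60 260 (np.float64(9.5), np.float64(9.5), np.float64(0.0), array([-1.14,  1.05,  1.46,  2.29, -0.03,  0.42, -2.96]), array([ 451., -297.,  232.]))
-85 50 190 (np.float64(0.0), np.float64(0.1), np.float64(0.0), array([-1.07,  0.88,  1.37,  2.29,  0.  ,  0.4 , -2.96]), array([ 451., -293.,  178.]))
-85 50 260 (np.float64(9.9), np.float64(9.9), np.float64(0.0), array([-1.12,  0.77,  1.46,  2.21,  0.13,  0.57, -2.96]), array([ 451., -293.,  248.]))
-60 60 190 (np.float64(79.1), np.float64(79.1), np.float64(0.0), array([ 1.84, -0.34, -1.41,  2.42,  0.79,  0.17, -2.96]), array([ 414., -309.,  162.]))
-60 60 260 (np.float64(47.7), np.float64(47.7), np.float64(0.0), array([ 1.73, -0.34, -1.
[... 2095 characters left out ...]
4(0.12), array([ 1.36,  0.19, -0.16,  2.19, -1.16,  0.9 ,  0.56]), array([ 365., -395.,  248.]))
30 60 190 (np.float64(0.0), np.float64(0.0), np.float64(0.12), array([ 1.73,  0.71, -0.59,  1.84, -0.77,  1.06,  0.69]), array([ 381., -432.,  162.]))
30 60 260 (np.float64(0.0), np.float64(0.0), np.float64(0.12), array([ 1.64,  0.57, -0.46,  1.83, -0.86,  1.2 ,  0.67]), array([ 381., -432.,  232.]))
30 50 190 (np.float64(0.0), np.float64(0.0), np.float64(0.12), array([ 1.65,  0.58, -0.55,  1.85, -0.69,  1.03,  0.55]), array([ 377., -434.,  178.]))
30 50 260 (np.float64(0.0), np.float64(0.0), np.float64(0.12), array([ 1.56,  0.46, -0.42,  1.81, -0.75,  1.16,  0.52]), array([ 377., -434.,  248.]))
```

Emit:
move_arm --series '[{"travel": [-1.2,3.3,0.4],"dr": [0,0,0],"claw": 1},{"travel": [-2.4,6.6,0.8],"dr": [0,0,0],"claw": 1},{"travel": [-3.6,9.9,1.2],"dr": [0,0,0],"claw": 1},{"travel": [-4.8,13.2,1.6],"dr": [0,0,0],"claw": 1},{"travel": [-6,16.5,2],"dr": [0,0,0],"claw": 1},{"travel": [-7.2,19.8,2.4],"dr": [0,0,0],"claw": 1},{"travel": [-8.4,23.1,2.8],"dr": [0,0,0],"claw": 1},{"travel": [-9.9,26.4,3.3],"dr": [0,0,0],"claw": 1},{"travel": [-9.9,26.4,3.3],"dr": [0,0,0],"claw": 1},{"travel": [-9.9,26.4,3.3],"dr": [0,0,0],"claw": 1}]'

```text
time: 32.05
eef_pos: [499.7, -199.1, 298.7]
orientation: [2.988, 0.238, -0.8]
ft_force: [0.7, 0.6, -0.1]
opening: 0.156
```

```bash
python3 - <<'E'
from sim import *
for ps in(30,45):
    r=run(ps,60,np.array([459,-387,220.]),p0+[0,-1,0]); print(r); go(r[4],ori(60,ps))
E
```

```text
[-0.42754809 -0.0859956   0.39013614] [ 500. -199.  299.]
(np.float64(0.0), np.float64(0.0), np.float64(0.13), array([ 1.7 ,  0.65, -0.55,  1.84, -0.8 ,  1.11,  0.68]), array([ 381., -432.,  192.]))
t 32.05 tcp [ 499.7 -199.1  298.7] z [-0.494 -0.077 -0.866] x [ 0.855  0.137 -0.5  ] op 0.156 F [ 0.7  0.6 -0.1] q [ 0.43  0.52 -0.42  1.4   0.29  1.79 -1.42]
travel [-8.03 21.15 16.9 ] dr [  5.9   88.86 -22.46]
(np.float64(0.0), np.float64(0.0), np.float64(0.13), array([ 1.65,  0.8 , -0.62,  1.59, -0.56,  1.31,  0.58]), array([ 395., -451.,  192.]))
t 32.05 tcp [ 499.7 -199.1  298.7] z [-0.494 -0.077 -0.866] x [ 0.855  0.137 -0.5  ] op 0.156 F [ 0.7  0.6 -0.1] q [ 0.43  0.52 -0.42  1.4   0.29  1.79 -1.42]
travel [-7.09 23.25 16.35] dr [ 10.2   86.71 -38.46]
```

Emit:
move_arm --series '[{"travel": [-0.5,1.3,1],"dr": [0.4,5.3,-1.3],"claw": 1},{"travel": [-1,2.5,2],"dr": [0.7,10.7,-2.7],"claw": 1},{"travel": [-1.4,3.8,3],"dr": [1.1,16,-4],"claw": 1},{"travel": [-1.9,5.1,4.1],"dr": [1.4,21.3,-5.4],"claw": 1},{"travel": [-2.4,6.3,5.1],"dr": [1.8,26.7,-6.7],"claw": 1},{"travel": [-2.9,7.6,6.1],"dr": [2.1,32,-8.1],"claw": 1},{"travel": [-3.4,8.9,7.1],"dr": [2.5,37.3,-9.4],"claw": 1},{"travel": [-3.9,10.2,8.1],"dr": [2.8,42.7,-10.8],"claw": 1},{"travel": [-4.3,11.4,9.1],"dr": [3.2,48,-12.1],"claw": 1},{"travel": [-4.8,12.7,10.1],"dr": [3.5,53.3,-13.5],"claw": 1}]'

```text
time: 33.3
eef_pos: [429.6, -338.4, 235.6]
orientation: [-2.882, -0.539, -0.599]
ft_force: [0.8, 0.3, -1.4]
opening: 0.157
```

```bash
python3 - <<'E'
from sim import *
r=run(30,60,np.array([459,-387,220.]),p0+[0,-1,0]); print(r); go(r[4],ori(60,30))
E
```

```text
[ 1.67312761 -0.44905048  0.42207629] [ 430. -338.  236.]
(np.float64(0.0), np.float64(0.0), np.float64(0.51), array([ 1.72,  0.66, -0.58,  1.84, -0.79,  1.1 ,  0.66]), array([ 381., -432.,  192.]))
t 33.3 tcp [ 429.6 -338.4  235.6] z [ 0.357  0.214 -0.909] x [0.856 0.316 0.41 ] op 0.157 F [ 0.8  0.3 -1.4] q [ 1.24  0.24 -0.48  1.9  -0.38  0.95 -0.21]
travel [-8.9   7.14  0.23] dr [ 2.34 35.38 -8.74]
```

Emit:
move_arm --series '[{"travel": [-1.3,1,0],"dr": [0.3,5,-1.2],"claw": 1},{"travel": [-2.5,2,0],"dr": [0.7,10,-2.5],"claw": 1},{"travel": [-3.8,3.1,0.1],"dr": [1,15,-3.7],"claw": 1},{"travel": [-5.1,4.1,0.1],"dr": [1.3,20.2,-5],"claw": 1},{"travel": [-6.4,5.1,0.2],"dr": [1.7,25.3,-6.2],"claw": 1},{"travel": [-7.6,6.1,0.2],"dr": [2,30.3,-7.5],"claw": 1},{"travel": [-8.9,7.1,0.2],"dr": [2.3,35.4,-8.7],"claw": 1},{"travel": [-8.9,7.1,0.2],"dr": [2.3,35.4,-8.7],"claw": 1},{"travel": [-8.9,7.1,0.2],"dr": [2.3,35.4,-8.7],"claw": 1},{"travel": [-8.9,7.1,0.2],"dr": [2.3,35.4,-8.7],"claw": 1}]'

```text
time: 34.55
eef_pos: [381.1, -431.5, 193.8]
orientation: [-2.436, -0.652, -1.401]
ft_force: [0.5, -0.4, -0.9]
opening: 0.158
```

```bash
python3 - <<'E'
from h import *
A=ori(60,30); w=A@(ori(-30,0).T@[0,0,-1.]); go(np.array([459,-387,220.])-140*w+57*A[:,2],A)
a,_=snap('scene','s11');b,_=snap('top','t11')
o=env.get_obs();Rm=R.from_rotvec(o['orientation']).as_matrix();h=o['eef_pos']-57*Rm[:,2];t=h+140*(Rm@(ori(-30,0).T@[0,0,-1.]))
print('handle',h.round(0),'tip',t.round(0),proj('scene',t),proj('top',t))
A1=cv2.resize(a[30:170,130:260],None,fx=3.2,fy=3.2,interpolation=cv2.INTER_CUBIC);B=cv2.resize(b[170:300,330:450],None,fx=3,fy=3,interpolation=cv2.INTER_CUBIC)
c=np.zeros((600,800,3),np.uint8);c[:A1.shape[0],:A1.shape[1]]=A1;c[:B.shape[0],430:430+B.shape[1]]=B
C=cv2.resize(a[210:250,270:310],None,fx=4,fy=4);c[430:590,450:610]=C
cv2.imwrite('pics/c10.png',c)
P,im=cloud('scene','s11');hsv=cv2.cvtColor(im[None],cv2.COLOR_BGR2HSV)[0]
q=P[(np.hypot(P[:,0]-512,P[:,1]-262)<30)&(P[:,2]>60)&(P[:,2]<110)&(hsv[:,0]>7)&(hsv[:,0]<22)&(hsv[:,1]>150)];tp=q[q[:,2]>88];print('plug',len(q),tp.mean(0).round(0),q.max(0).round(0))
E
```

```text
t 34.55 tcp [ 381.1 -431.5  193.8] z [ 0.749  0.431 -0.503] x [0.436 0.252 0.864] op 0.158 F [ 0.5 -0.4 -0.9] q [ 1.71  0.64 -0.57  1.85 -0.8   1.1   0.67]
travel [-0.25  0.04  0.04] dr [0.09 0.21 0.01]
handle [ 338. -457.  222.] tip [ 459. -387.  222.] [[198.19768576  78.66112992]] [[423.44271283 226.07853177]]
plug 70 [510. 262.  93.] [527. 276.  98.]
```

View pics/c10.png

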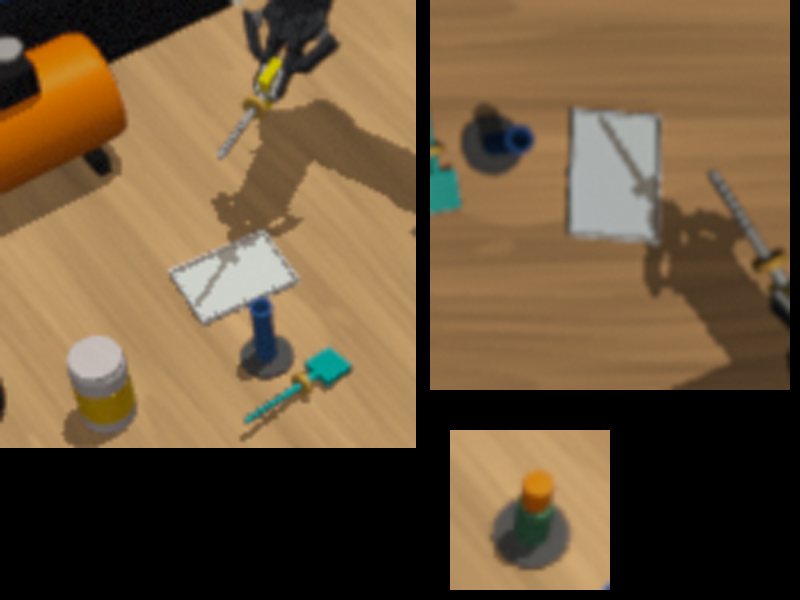

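```bash
python3 - <<'E'
from h import *
o=env.get_obs();print(o['qd'].round(3),o['opening'],o['eef_pos']);print(env.job_done())
E
```

```text
[ 0.005  0.005  0.006 -0.001 -0.001  0.001  0.002] 0.15799546648375565 [ 380.6169092  -432.01150333  193.60038215]
the job is handed in; nothing more can be done
None
```

The job is done and handed in at about 34.7 s. The plug is in the green cup, the rod was gauged in the dip tube, and the rod is now held level over the white tray. No verdict was reported.

**Last checks:**
- **Plug:** it stands in the green cup with its head top at z of about 93 mm (92 expected), within about 2 mm of the cup centre, and released.
- **Gauging:** the collar stopped on the tube mouth at the expected height, with about 10 N of contact force. I then drew the rod straight up until its tip was about 70 mm above the mouth.
- **Presenting:** tip at about (459, -387, 222) mm, within a few mm of the tray's centre, and handle at z of about 222 mm. The rod is level within about 1°, the gripper is closed on the 14 mm paddle, and the arm is still. The tip's pixel positions in both cameras match this.

**What failed or disagreed:**
- **Reported tool point:** it lies about 38 mm beyond the real fingertips, along the tool axis. My first grasp of the plug closed on air above its head, and I corrected for the offset after that.
- **First rod grasp:** tilting the tool 45° outward ran into joint limits and the grasp was off-centre. I let go and gripped the rod again at 30° inward.
- **Turquoise look-alike:** it fell over between 4.0 and 5.3 s and now lies flat. The gripper was about 300 mm away, lifting off the reservoir, so I think it fell by itself, but I did not see why.
- **Other objects:** I saw no sign in the pictures that any listed bystander had moved, but I did not measure them.

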